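Remove the transport lock bar and set the throttle slide

TASK

Slide the keeper all the way along its rail, off the end of the steel lock bar, then tilt the bar up by its T-headed end, draw it back out of the slot in the chassis wall, and lay it flat inside the grey parts tray without letting it fall. Then slide the throttle grip along its track until its middle is level with the pointer on the far wall, and leave it there. Do not shift the pointer, and do not disturb the spool, the screwdriver or the circuit board.

Things in the scene. Friction and masses are not known exactly. Their poses are not given: they have to be found in the camera images.
- chassis: Open sheet-metal chassis fixed to the bench. Origin on the bench in its middle; x to the black far wall, y along track and rail, z up. Floor 4 mm thick, 210 x 320 mm; side walls 40 mm high at y = +-158 mm; far wall 4 mm thick, 50 mm high at x = +87 mm; solid near rail 40 mm high at x = -109 to -85 mm; throttle track 40 mm wide along y at x = +45 mm, its top 18 mm up.
- slot (a point): Centre of the one slot in the far wall, 32 mm above the bench at chassis (87, 0) mm: 26 mm wide, from 24 to 40 mm above the bench, closed all round. Axes as the chassis.
- keeper (a joint): Keeper position along the chassis y (m): about 0 while its tongue is over the bar's head, end stop at +0.085, well clear of the bar from 0.05. It stays where it is left; about 2.5 N moves it.
- keeper_top (a point): Middle of the top of the keeper's black grip, 80 mm above the bench, on the near rail (chassis x = -97 mm). Grip: block 24 mm (x) by 20 mm (y), 34 mm high, on a steel foot 30 mm wide along y whose tongue reaches 27 mm past the rail over the bar's head, 3 mm above it. Axes as the chassis.
- bar_center (a point): Centre of the loose steel lock bar, 184 mm long (x), 20 wide (y), 8 thick, about 0.24 kg; 44 mm wide, 14 mm long cross-head of the same thickness at its -x end (too wide for the slot). It starts level along the chassis x above the track, underside 24 mm above the bench: head on a saddle by the near rail, other end on the slot's sill, out 18 mm past the wall. Free sides between saddle and track.
- bar_tip (a point): Middle of the bar's plain end, 92 mm from the bar's centre along its +x; it is the end in the slot.
- tray_in (a point): Centre of the inner floor of the grey parts tray (open box fixed to the bench, 235 by 125 mm outside, long side along its x, 25 mm high, walls and floor 4 mm). Axes: x along the long side, z up.
- throttle (a joint): Throttle grip position along the chassis y (m), 0 at the bar, ends at -0.11 and +0.11. At the start the grip is on the -y side of the bar, which bars its way. It stays where it is left; about 3 N moves it.
- throttle_top (a point): Middle of the top of the throttle grip, 68.5 mm above the bench on the track (chassis x = +45 mm). Black block 28 mm (x) by 20 mm (y), reaching down 42 mm to a foot 36 mm wide along y and 8 mm high; a white line across its top marks its middle. Axes as the chassis.
- pointer_tip (a point): End of the nose of the steel pointer, a clip 16 mm wide astride the far wall's top edge on the +y side; the nose points at the track and ends at chassis x = +69 mm, 54 mm above the bench; the clip's screw reaches 67 mm. The throttle's middle must come to the same chassis y as this point. Axes as the chassis.
- bar: The lock bar again: origin in the middle of its underside, axes as bar_center.
- spool: Black spool, 56 mm across and 30 mm high, standing on the bench as clutter; origin under its centre.
- screwdriver: Yellow-handled screwdriver 180 mm long lying on the bench as clutter.
- board: Green circuit board, 90 by 140 mm, up to 20 mm high, lying on the bench as clutter; origin under its centre.

How it is judged:
By the outcome, as a careful person would: the job done as asked, in the order asked, and still so for the second after the job is handed in, with the robot touching nothing.
It also fails if it takes over 64 s, if anything falls off the work surface, if the arm or the gripper's body presses on something with over 40 N, if the wrist force passes 120 N, or if a joint passes its speed limit or range.

ROBOT

A 7-joint arm with a two-finger parallel gripper is mounted at the origin on the work surface. World frame = base frame: x ahead of the robot, y to its left, z up, the work surface at z = 0. Lengths are in m, angles in degrees, forces in N, time in s.
With the tool pointing down it reaches from about 0.425 to 0.875 m from the base axis. Payload 4.7 kg.
Tool frame: the origin (TCP) lies at the very end of the fingers, on their centre line; the grasp point (between the pads) lies 19 mm behind it; x points along the fingers, z is the direction in which the jaws open and shut, and the axes are right-handed (so a half turn about x gives the same grasp; the last joint's range is limited). The gripper opens to 87 mm and grips with 3 to 60 N. Pads are 19 mm wide; open, the fingers measure 117 mm over their backs; the gripper's body (75 mm by 190 mm) begins 51 mm behind the grasp point.
Start: joints at [-75.109, 18.392, -4.016, 83.108, 1.295, 78.541, -3.26], TCP at [0.158, 0.63, 0.223] pointing down, gripper open.
Joint ranges: [-163.93, 163.93], [-17.29, 119.83], [-79.2, 71.16], [3.27, 140.29], [-89.18, 269.18], [5.43, 117.66], [-154.24, 154.24]. Speed limits (degrees/s): [147.25, 147.25, 180, 180, 180, 180, 180].

INTERFACE

Orientations are given as [roll, pitch, yaw] about the fixed x, y, z axes, in that order (R = Rz(yaw) Ry(pitch) Rx(roll)).
In Python, from cell import env gives the robot as it stands. The module is installed in compiled form; this text tells all that it offers.
- The arm moves only by the tool drive_tool, never from a script. Its argument "increments" is a list of rows, each a list of 2 entries, a list of its own where there are three numbers: the shift along the tool's x, y, z scaled (see below), then the turn, a rotation vector about the tool's x, y, z scaled (see below). In form: [[[dx, dy, dz], [wx, wy, wz]], ...]. A call has 1 to 10 rows; each row shifts and turns the commanded pose from where the row before left it, along the tool's axes as they then stand; what a row does not reach is not made up. The controller multiplies each number of a shift by 0.04 m and each number of a turn by 120 degrees. A row lasts 1/10 s, in which the tool goes at most 50 mm and 8.59 degrees, less where a joint would pass 70% of its speed; a pose out of reach is approached as far as the arm can. A call with a number of a shift or a turn outside -1 to 1 is refused whole. A call with a gripper value outside its range is refused whole. "hand" is the gripper's target within -1 to 1 (fully open at 1, half-way at 0, shut at -1), set as the call begins (left out, the last holds). The fingers move at their own pace and stop on an object; "squeeze" is the grip in N (left out, the last holds). Time passes only in rows, so rows that do not move let the fingers close. It gives the time, the measured TCP pose, the force and the opening at its end, in the units of the state.
- env.get_obs(): the state, without advancing time (a new reading comes with each control period).
- env.read_camera(name): name is "scene" or "top" or "wrist"; returns a dict with "frame" (480x640x3 uint8, red, green, blue), "fx", "fy", "cx", "cy" (pixels), "R" (3x3) and "t" (3): a world point X has camera coordinates R X + t. Camera axes: x right, y down, z forward; pixel columns grow to the right and rows downward; lengths in m; the calibration is good to about 2 mm. The wrist camera is an equidistant fisheye: a pixel r from the principal point sees the ray r / f radians off the axis. A picture is of the moment at which its call begins. There is no depth.
- env.sign_off(): hands the job in, once; it reports no verdict.
The state is a dict: "time_s": time; "qpos": joint angles; "joint_velocities": joint speeds; "effort": joint torques, N m; "tool_pos": TCP position; "tool_rot": TCP orientation; "force": force on the tool from outside, world axes, zero at the start; "wrist_torque": the same for the moment, N m; "grip_width": finger opening in m.
Only numpy, scipy, OpenCV 4.12 (cv2) and the standard library are available. Lean on these libraries where they do the work, as an engineer would, in place of code of your own. Each camera call takes 0.05 s, during which the arm holds its last target.

## Working session

There is one attempt and no reset: what is moved stays moved. The work goes in short steps, Python scripts to look and compute and a tool call to move; the robot and the scene stay as the last step left them, time stands still between calls to the robot, and variables do not carry over. Pictures are saved under pics/ and viewed, and the job is handed in when it is done.

Besides the shell and the picture viewer there is one more tool, called after "Emit:" as name([rows], argument=value, ...), one row to a line, values as JSON. drive_tool: Moves the arm, as the interface text tells. Shifts and turns lie within -1 to 1; 1 stands for 0.04 m of shift or 120 degrees of turn. Its arguments: {"type":"object","properties":{"increments":{"type":"array"},"hand":{"type":"number"},"squeeze":{"type":"number"}},"required":["increments"]}

```bash
mkdir -p pics; ls; python3 - <<'E'
from cell import env
import cv2,pickle
o=env.get_obs();print(o)
d={}
for n in ["scene","top","wrist"]:
    c=env.read_camera(n);d[n]=c
    cv2.imwrite(f"pics/{n}0.png",c["frame"][:,:,::-1]);print(n,c["fx"],c["fy"],c["cx"],c["cy"],c["R"],c["t"])
pickle.dump(d,open("cam0.pkl","wb"))
E
```

```text
pics
{'time_s': 0.0, 'qpos': array([-75.11122285,  18.43904799,  -4.01534963,  83.17545106,
         1.29411757,  78.54158362,  -3.26099188]), 'joint_velocities': array([-0.02945519,  0.00044627, -0.05645729,  0.00503644, -0.12146949,
       -0.07134193, -0.05290782]), 'effort': array([ 3.17886761e-04, -4.91275370e+01, -4.03599562e-01, -3.12531137e+01,
       -6.39740028e-02,  4.36791277e-02,  1.74904685e-04]), 'tool_pos': array([0.1580489 , 0.62991033, 0.22145682]), 'tool_rot': array([-177.40078911,   89.88899899, -101.48114505]), 'force': array([-0.53281026, -0.31316707, -0.26816847]), 'wrist_torque': array([-0.00742346, -0.00912292,  0.08305109]), 'grip_width': 0.08671335055518617}
scene 489.91553915089065 489.91553915089065 317.6365440153842 240.66091143925976 [[ 0.78808642  0.61525015  0.01967367]
 [ 0.42434397 -0.51984283 -0.74141461]
 [-0.44592823  0.59264719 -0.67075877]] [-0.54683169 -0.18076127  1.2503012 ]
top 583.421403379766 583.421403379766 326.84245526216466 240.86813099073441 [[-0.02419614 -0.99961348  0.01369058]
 [-0.98961306  0.02200841 -0.14206202]
 [ 0.1417058  -0.01698572 -0.98976308]] [0.07752618 0.62970528 1.45325526]
wrist 371.64829954431775 371.64829954431775 318.99867634889085 245.15132375662446 [[ 2.42949786e-01  9.70038632e-01 -6.72947765e-04]
 [ 9.34241053e-01 -2.33797314e-01  2.69318531e-01]
 [ 2.61092046e-01 -6.60595750e-02 -9.63050921e-01]] [-0.64990346 -0.03335048  0.38989576]
```

View pics/top0.png

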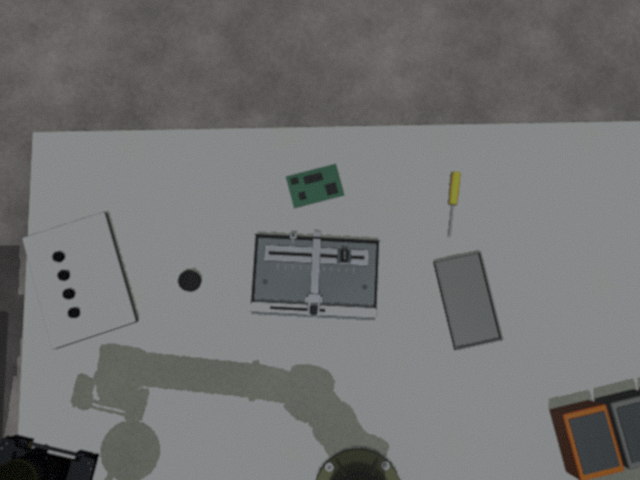

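View pics/scene0.png

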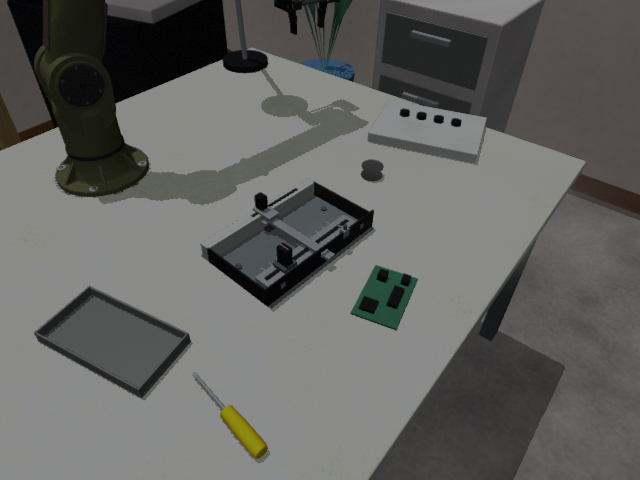

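View pics/wrist0.png

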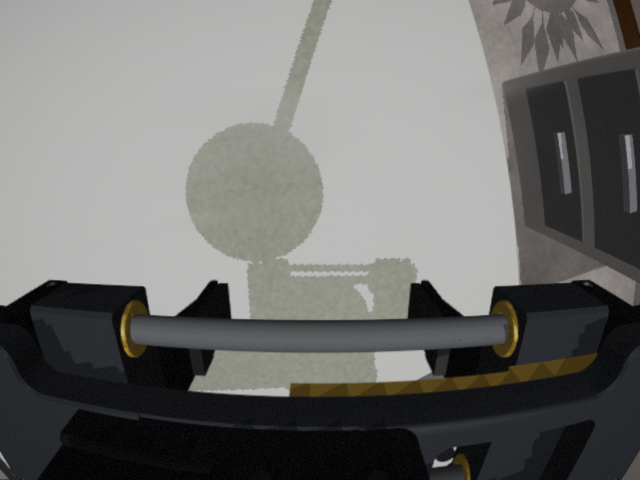

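The top view shows the chassis at about px (315,275), the tray at (467,300), the spool at (190,280), the board at (315,186) and the screwdriver at (453,200). I'll enlarge the crops next.

```bash
cat > h.py <<'E'
import numpy as np,cv2,pickle
def ray(c,u,v):
    R=np.array(c["R"]);t=np.array(c["t"])
    d=R.T@np.array([(u-c["cx"])/c["fx"],(v-c["cy"])/c["fy"],1]);return -R.T@t,d
def onz(c,u,v,z):
    o,d=ray(c,u,v);return o+d*(z-o[2])/d[2]
def proj(c,X):
    p=np.array(c["R"])@X+c["t"];return c["fx"]*p[0]/p[2]+c["cx"],c["fy"]*p[1]/p[2]+c["cy"]
def crop(c,x0,y0,x1,y1,f,name):
    im=c["frame"][y0:y1,x0:x1,::-1];im=np.clip(im*1.6,0,255).astype(np.uint8)
    cv2.imwrite(name,cv2.resize(im,None,fx=f,fy=f,interpolation=cv2.INTER_CUBIC))
E
python3 - <<'E'
from h import *
d=pickle.load(open("cam0.pkl","rb"))
crop(d["top"],240,220,400,330,5,"pics/t1.png")
crop(d["top"],420,240,520,360,5,"pics/t2.png")
crop(d["scene"],190,170,390,310,4,"pics/s1.png")
E
```

```text
(no output)
```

View pics/t1.png

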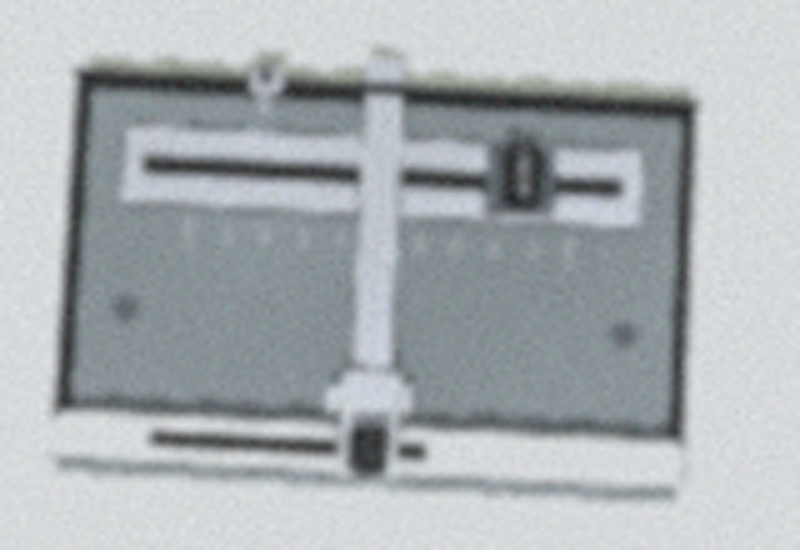

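View pics/t2.png

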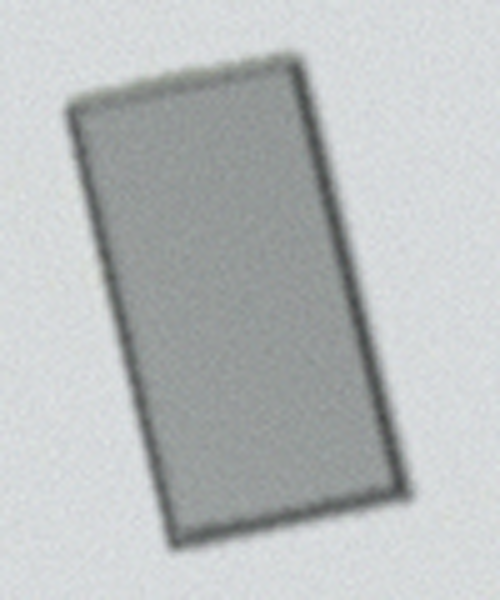

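View pics/s1.png

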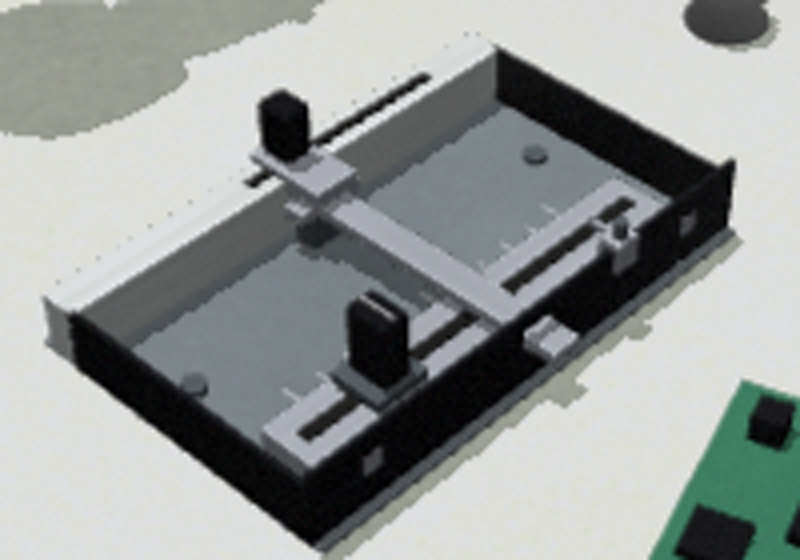

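```bash
python3 - <<'E'
from h import *
from scipy.optimize import least_squares
d=pickle.load(open("cam0.pkl","rb"));T=d["top"];S=d["scene"]
def un(p,f,x0,y0): return ((p[0]+.5)/f-.5+x0,(p[1]+.5)/f-.5+y0)
t=lambda p:un(p,5,240,220)
s=lambda p:un(p,4,190,170)
P=[(T,t((80,74)),(87,160,50)),(T,t((692,104)),(87,-160,50)),(T,t((61,410)),(-85,160,40)),(T,t((684,437)),(-85,-160,40)),
(S,s((733,162)),(89,160,50)),(S,s((485,36)),(-109,160,40)),(S,s((45,300)),(-109,-160,40))]
def W(q,p):
    a=q[2];return np.array([q[0]+np.cos(a)*p[0]-np.sin(a)*p[1],q[1]+np.sin(a)*p[0]+np.cos(a)*p[1],p[2]])
f=lambda q:np.concatenate([np.subtract(proj(c,W(q,np.array(p)/1000)),u) for c,u,p in P])
r=least_squares(f,[.6,0,0]);q=r.x
print(q[:2],np.degrees(q[2]),r.fun.reshape(-1,2).round(1).tolist())
def inv(X): 
    a=q[2];dx=X[:2]-q[:2];return (1000*np.array([np.cos(a)*dx[0]+np.sin(a)*dx[1],-np.sin(a)*dx[0]+np.cos(a)*dx[1]])).round(1)
for n,c,u,z in [("keeper",T,t((369,445)),.08),("throttle",T,t((523,172)),.0685),("pointer nose",T,t((264,104)),.054),("clip",T,t((264,80)),.06),("bartip",T,t((386,57)),.032),("barmid",T,t((380,200)),.032),("barhead",T,t((376,360)),.032),
 ("keeper",S,s((283,100)),.08),("thr",S,s((377,304)),.0685),("pointer",S,s((600,243)),.054)]:
    X=onz(c,*u,z);print(n,X.round(4),inv(X))
t2=lambda p:un(p,5,420,240)
C=[onz(T,*t2(p),.025) for p in [(72,105),(300,62),(405,490),(172,543)]]
print(np.round(C,4)); m=np.mean(C,0);print("tray",m, [np.linalg.norm(C[i]-C[i-1]) for i in range(4)],np.degrees(np.arctan2(*(C[1]-C[2]+C[0]-C[3])[[1,0]])))
np.save("q.npy",q)
E
```

```text
[0.55628321 0.09362597] -4.197649753178304 [[-0.8, -1.3], [1.6, -1.0], [-1.1, -0.9], [0.4, -0.0], [1.3, -0.3], [-3.0, -1.1], [-0.6, -1.7]]
keeper [0.4585 0.1007 0.08  ] [-98.1  -0.1]
throttle [0.5935 0.0204 0.0685] [ 42.5 -70.3]
pointer nose [0.6331 0.1508 0.054 ] [72.4 62.6]
clip [0.6446 0.1503 0.06  ] [83.9 63. ]
bartip [0.6595 0.0881 0.032 ] [103.4   2. ]
barmid [0.585  0.0928 0.032 ] [28.7  1.3]
barhead [0.5028 0.0966 0.032 ] [-53.5  -0.9]
keeper [0.4566 0.1013 0.08  ] [-99.9   0.3]
thr [0.5932 0.0202 0.0685] [ 42.1 -70.5]
pointer [0.6412 0.1395 0.054 ] [81.3 52. ]
[[ 0.5762 -0.2142  0.025 ]
 [ 0.596  -0.3343  0.025 ]
 [ 0.3751 -0.3745  0.025 ]
 [ 0.3515 -0.2539  0.025 ]]
tray [ 0.47469661 -0.29422666  0.025     ] [np.float64(0.22824293528088085), np.float64(0.12173016539536946), np.float64(0.22454961950446634), np.float64(0.12294177677140015)] 10.162259867623934
```

The fit puts the chassis near (0.556, 0.094) at yaw about -4°, and the tray at (0.475, -0.294) at yaw about 10°. I'll refine both from a wrist view over the chassis.

```bash
cat >> h.py <<'E'
from scipy.spatial.transform import Rotation as Ro
from scipy.linalg import logm
def Rtool(o): 
    return Ro.from_euler("xyz",o["tool_rot"],degrees=True).as_matrix()
def Rdown(yaw,tilt=0):
    # tool x down, tool z = -(dir yaw+90) or +, tilt = -x end up (about +y of yaw frame), degrees
    Rz=Ro.from_euler("z",yaw,degrees=True).as_matrix();Ry=Ro.from_euler("y",tilt,degrees=True).as_matrix()
    B=np.array([[0,0,-1],[0,1,0],[0,0,0]],float)
    return Rz@Ry, 
def goal(yaw,tilt,sgn):
    M=Ro.from_euler("z",yaw,degrees=True).as_matrix()@Ro.from_euler("y",tilt,degrees=True).as_matrix()
    x=np.array([0,0,-1.]);z=np.array([0,sgn,0.]);y=np.cross(z,x)
    return M@np.column_stack([x,y,z])
def twist(pA,RA,pB,RB):
    A=np.eye(4);A[:3,:3]=RA;A[:3,3]=pA;B=np.eye(4);B[:3,:3]=RB;B[:3,3]=pB
    L=np.real(logm(np.linalg.inv(A)@B))
    return L[:3,3]/.04,np.degrees([L[2,1],L[0,2],L[1,0]])/120
def plan(pA,RA,pB,RB,n=None,vmax=.6,wmax=.06):
    v,w=twist(pA,RA,pB,RB)
    n=n or int(np.ceil(max(np.linalg.norm(v)/vmax,np.linalg.norm(w)/wmax,1)))
    print(n,"rows of",(v/n).round(3).tolist(),(w/n).round(4).tolist(),"total",v.round(3),w.round(4))
SG=None
E
python3 - <<'E'
from h import *
from cell import env
o=env.get_obs();R=Rtool(o);print(R.round(3))
c=pickle.load(open("cam0.pkl","rb"))["wrist"]
C=-c["R"].T@c["t"];print("cam in tool",R.T@(C-o["tool_pos"]),"fwd",R.T@c["R"][2],"right",R.T@c["R"][0])
for s in (1,-1): plan(o["tool_pos"],R,np.array([.50,.08,.25]),goal(-4,0,s))
E
```

```text
[[-0.    -0.97   0.243]
 [-0.001  0.243  0.97 ]
 [-1.    -0.    -0.002]]
cam in tool [-0.16236387  0.07317043  0.00031359] fwd [ 9.63079954e-01 -2.69214043e-01  8.95646620e-04] right [-8.44271843e-04  3.06614656e-04  9.99999597e-01]
28 rows of [-0.025, -0.379, -0.438] [-0.003, -0.0, -0.0] total [ -0.698 -10.615 -12.254] [-0.084  -0.0007 -0.    ]
41 rows of [-0.017, -0.444, 0.385] [0.0345, -0.0, 0.0] total [ -0.71  -18.218  15.781] [ 1.416e+00 -0.000e+00  1.100e-03]
```

Emit:
drive_tool([
  [[-0.025, -0.38, -0.44], [-0.003, 0, 0]],
  [[-0.025, -0.38, -0.44], [-0.003, 0, 0]],
  [[-0.025, -0.38, -0.44], [-0.003, 0, 0]],
  [[-0.025, -0.38, -0.44], [-0.003, 0, 0]],
  [[-0.025, -0.38, -0.44], [-0.003, 0, 0]],
  [[-0.025, -0.38, -0.44], [-0.003, 0, 0]],
  [[-0.025, -0.38, -0.44], [-0.003, 0, 0]],
  [[-0.025, -0.38, -0.44], [-0.003, 0, 0]],
  [[-0.025, -0.38, -0.44], [-0.003, 0, 0]],
  [[-0.025, -0.38, -0.44], [-0.003, 0, 0]],
])

```text
time_s: 1.15
tool_pos: [0.2689, 0.4248, 0.2324]
tool_rot: [165.4, 90.0, -115.1]
force: [0.2, 0.3, 0.3]
grip_width: 0.0871
```

Emit:
drive_tool([
  [[-0.025, -0.38, -0.44], [-0.003, 0, 0]],
  [[-0.025, -0.38, -0.44], [-0.003, 0, 0]],
  [[-0.025, -0.38, -0.44], [-0.003, 0, 0]],
  [[-0.025, -0.38, -0.44], [-0.003, 0, 0]],
  [[-0.025, -0.38, -0.44], [-0.003, 0, 0]],
  [[-0.025, -0.38, -0.44], [-0.003, 0, 0]],
  [[-0.025, -0.38, -0.44], [-0.003, 0, 0]],
  [[-0.025, -0.38, -0.44], [-0.003, 0, 0]],
  [[-0.025, -0.38, -0.44], [-0.003, 0, 0]],
  [[-0.025, -0.38, -0.44], [-0.003, 0, 0]],
])

```text
time_s: 2.15
tool_pos: [0.3919, 0.2276, 0.2424]
tool_rot: [95.3, 90.0, 178.4]
force: [0.6, 0.8, 0.0]
grip_width: 0.0869
```

Emit:
drive_tool([
  [[-0.025, -0.38, -0.44], [-0.003, 0, 0]],
  [[-0.025, -0.38, -0.44], [-0.003, 0, 0]],
  [[-0.025, -0.38, -0.44], [-0.003, 0, 0]],
  [[-0.025, -0.38, -0.44], [-0.003, 0, 0]],
  [[-0.025, -0.38, -0.44], [-0.003, 0, 0]],
  [[-0.025, -0.38, -0.44], [-0.003, 0, 0]],
  [[-0.025, -0.38, -0.44], [-0.003, 0, 0]],
  [[-0.025, -0.38, -0.44], [-0.003, 0, 0]],
  [[0, 0, 0], [0, 0, 0]],
])

```text
time_s: 3.05
tool_pos: [0.5001, 0.0731, 0.2506]
tool_rot: [-147.9, 89.9, -62.2]
force: [0.7, 0.3, -0.2]
grip_width: 0.0868
```

```bash
python3 - <<'E'
from h import *
from cell import env
o=env.get_obs();print(o["time_s"],o["tool_pos"],o["tool_rot"],o["qpos"],o["force"])
c=env.read_camera("wrist");pickle.dump(c,open("w1.pkl","wb"))
im=np.clip(c["frame"][:,:,::-1]*1.5,0,255).astype(np.uint8)
cv2.imwrite("pics/w1.png",cv2.resize(im,(800,600)))
E
```

```text
3.05 [0.50012939 0.07312305 0.25060055] [-147.88905412   89.89993685  -62.19259796] [-41.65518359  -0.99666952  30.13226054 101.85599184   0.60756402
  78.97856948  74.05388201] [ 0.67012757  0.32718084 -0.18302757]
```

View pics/w1.png

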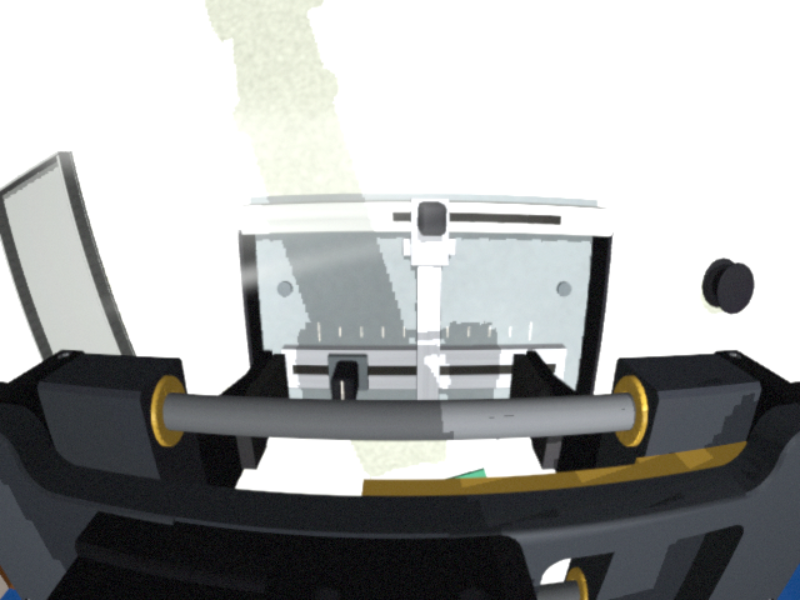

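The wrist view shows the keeper at px (432,218) in the 800-wide image, the bar below it, the throttle at (345,380) and the rail edge at v≈235. I'll crop it to measure.

```bash
cat >> h.py <<'E'
def rayf(c,u,v):
    x=(u-c["cx"])/c["fx"];y=(v-c["cy"])/c["fy"];r=np.hypot(x,y);s=np.sin(r)/r if r>0 else 1
    R=np.array(c["R"]);return -R.T@np.array(c["t"]),R.T@np.array([x*s,y*s,np.cos(r)])
def fonz(c,u,v,z):
    o,d=rayf(c,u,v);return o+d*(z-o[2])/d[2]
def fproj(c,X):
    p=np.array(c["R"])@X+c["t"];r=np.hypot(p[0],p[1]);th=np.arctan2(r,p[2]);return c["cx"]+c["fx"]*th*p[0]/r,c["cy"]+c["fy"]*th*p[1]/r
E
python3 - <<'E'
from h import *
c=pickle.load(open("w1.pkl","rb"))
im=c["frame"][150:330,180:500,::-1]
cv2.imwrite("pics/w1c.png",cv2.resize(im,None,fx=2.5,fy=2.5,interpolation=cv2.INTER_CUBIC))
E
```

```text
(no output)
```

View pics/w1c.png

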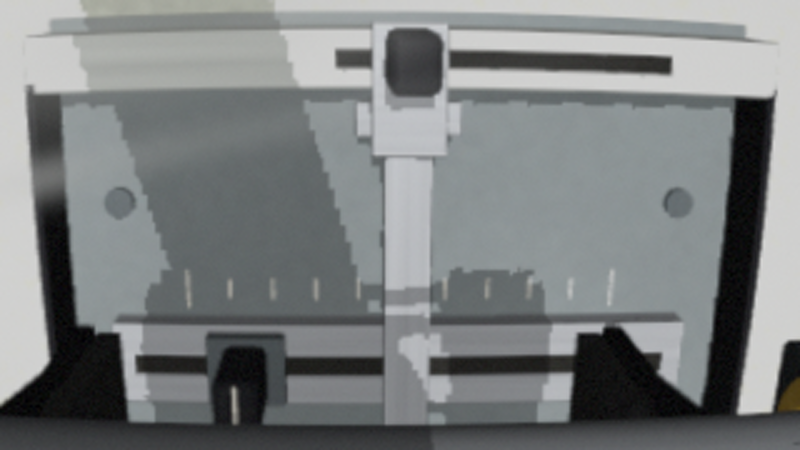

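```bash
python3 - <<'E'
from h import *
from scipy.optimize import least_squares
c=pickle.load(open("w1.pkl","rb"))
w=lambda p:((p[0]+.5)/2.5-.5+180,(p[1]+.5)/2.5-.5+150)
P=[((28,93),(-85,-160,40)),((776,97),(-85,160,40)),((25,38),(-109,-160,40)),((778,43),(-109,160,40)),((400,319),(25,None,18)),]
def W(q,p):
    a=q[2];return np.array([q[0]+np.cos(a)*p[0]-np.sin(a)*p[1],q[1]+np.sin(a)*p[0]+np.cos(a)*p[1],p[2]])
f=lambda q:np.concatenate([np.subtract(fproj(c,W(q,np.array(p)/1000)),w(u)) for u,p in P if p[1] is not None])
r=least_squares(f,[.556,.093,-.07]);q=r.x;print(q[:2],np.degrees(q[2]),r.fun.reshape(-1,2).round(1).tolist())
def inv(X): 
    a=q[2];dx=X[:2]-q[:2];return (1000*np.array([np.cos(a)*dx[0]+np.sin(a)*dx[1],-np.sin(a)*dx[0]+np.cos(a)*dx[1]])).round(1)
for n,u,z in [("keeper",(414,62),.08),("tracknear L",(130,318),.018),("tracknear R",(670,318),.018),("barL",(386,170),.032),("barR",(433,170),.032),("barL",(385,415),.032),("barR",(431,415),.032),("thr line",(235,405),.0685),("footL",(374,27),.046),("footR",(449,27),.046),("headL",(357,137),.032),("headR",(461,137),.032),("slotL",(335,58),.04),("slotR",(671,66),.04)]:
    X=fonz(c,*w(u),z);print(n,X.round(4),inv(X))
np.save("q2.npy",q)
E
```

```text
[0.55518328 0.09490676] -4.188427544437123 [[-0.4, 0.4], [0.2, 0.2], [-0.4, -0.3], [0.7, -0.2]]
keeper [0.4566 0.1004 0.08  ] [-98.7  -1.8]
tracknear L [ 0.5682 -0.0329  0.018 ] [  22.3 -126.5]
tracknear R [0.5879 0.2195 0.018 ] [ 23.6 126.7]
barL [0.5052 0.0889 0.032 ] [-49.4  -9.6]
barR [0.5066 0.1086 0.032 ] [-49.4  10.1]
barL [0.6183 0.0814 0.032 ] [63.9 -8.9]
barR [0.6201 0.1024 0.032 ] [64.2 12.2]
thr line [0.5911 0.0198 0.0685] [ 41.3 -72.3]
footL [0.4447 0.0877 0.046 ] [-109.7  -15.2]
footR [0.4466 0.1172 0.046 ] [-110.    14.3]
headL [0.4904 0.0778 0.032 ] [-63.4 -21.8]
headR [0.4934 0.1211 0.032 ] [-63.5  21.6]
slotL [0.4563 0.0714 0.04  ] [-96.9 -30.6]
slotR [0.467  0.2109 0.04  ] [-96.4 109.2]
```

```bash
cat >> h.py <<'E'
Q=(0.5553,0.0945,np.radians(-4.19));YAW=-4.19
def ch(x,y,z):
    a=Q[2];return np.array([Q[0]+np.cos(a)*x/1e3-np.sin(a)*y/1e3,Q[1]+np.sin(a)*x/1e3+np.cos(a)*y/1e3,z/1e3])
def inch(X):
    a=Q[2];dx=X[:2]-np.array(Q[:2]);return (1000*np.array([np.cos(a)*dx[0]+np.sin(a)*dx[1],-np.sin(a)*dx[0]+np.cos(a)*dx[1],X[2]])).round(1)
E
python3 - <<'E'
from h import *
from cell import env
o=env.get_obs();R=Rtool(o)
G=goal(YAW,0,1)
plan(o["tool_pos"],R,ch(-97,0,110),G)
plan(ch(-97,0,110),G,ch(-97,0,56),G)
E
```

```text
7 rows of [0.501, 0.151, 0.084] [-0.0, -0.0, -0.0] total [3.51  1.059 0.585] [-0.     -0.0002 -0.0001]
3 rows of [0.45, -0.0, 0.0] [-0.0, 0.0, 0.0] total [ 1.35 -0.    0.  ] [-0.  0.  0.]
```

Emit:
drive_tool([
  [[0.5, 0.15, 0.084], [0, 0, 0]],
  [[0.5, 0.15, 0.084], [0, 0, 0]],
  [[0.5, 0.15, 0.084], [0, 0, 0]],
  [[0.5, 0.15, 0.084], [0, 0, 0]],
  [[0.5, 0.15, 0.084], [0, 0, 0]],
  [[0.5, 0.15, 0.084], [0, 0, 0]],
  [[0.5, 0.15, 0.084], [0, 0, 0]],
  [[0, 0, 0], [0, 0, 0]],
  [[0, 0, 0], [0, 0, 0]],
])

```text
time_s: 4.0
tool_pos: [0.4583, 0.1037, 0.1108]
tool_rot: [64.3, 90.0, 150.4]
force: [1.3, 0.4, -0.5]
grip_width: 0.0867
```

Emit:
drive_tool([
  [[0.4, 0, 0], [0, 0, 0]],
  [[0.4, 0, 0], [0, 0, 0]],
  [[0.4, 0, 0], [0, 0, 0]],
  [[0.15, 0, 0], [0, 0, 0]],
  [[0, 0, 0], [0, 0, 0]],
])

```text
time_s: 4.5
tool_pos: [0.4589, 0.103, 0.0568]
tool_rot: [-169.2, 90.0, -83.2]
force: [-0.2, -1.0, 0.7]
grip_width: 0.0874
```

Emit:
drive_tool([
  [[0, 0, 0], [0, 0, 0]],
  [[0, 0, 0], [0, 0, 0]],
  [[0, 0, 0], [0, 0, 0]],
  [[0, 0, 0], [0, 0, 0]],
  [[0, 0, 0], [0, 0, 0]],
  [[0, 0, 0], [0, 0, 0]],
  [[0, 0, 0], [0, 0, 0]],
  [[0, 0, 0], [0, 0, 0]],
], hand=-1, squeeze=12)

```text
time_s: 5.3
tool_pos: [0.4586, 0.1029, 0.0565]
tool_rot: [56.6, 90.0, 142.5]
force: [0.3, -0.6, -0.0]
grip_width: 0.0309
```

```bash
python3 - <<'E'
from h import *
from cell import env
o=env.get_obs();print(inch(o["tool_pos"]),Rtool(o).round(3),o["force"],o["grip_width"])
plan(o["tool_pos"],Rtool(o),ch(-97,86.5,56),goal(YAW,0,1),vmax=.25)
E
```

```text
[-97.1   1.4  56.5] [[-0.    -0.998  0.07 ]
 [ 0.     0.07   0.998]
 [-1.     0.     0.   ]] [ 0.29576836 -0.62377221 -0.00945116] 0.030907967734640305
9 rows of [0.001, -0.001, 0.237] [0.0002, 0.0, -0.0] total [ 0.013 -0.005  2.129] [ 0.0015  0.     -0.    ]
```

Emit:
drive_tool([
  [[0, 0, 0], [0, 0, 0]],
  [[0, 0, 0], [0, 0, 0]],
  [[0, 0, 0], [0, 0, 0]],
  [[0, 0, 0], [0, 0, 0]],
])

```text
time_s: 5.7
tool_pos: [0.4586, 0.1024, 0.0565]
tool_rot: [166.4, 90.0, -107.6]
force: [-0.7, -2.4, 0.8]
grip_width: 0.0198
```

Emit:
drive_tool([
  [[0, 0, 0.24], [0, 0, 0]],
  [[0, 0, 0.24], [0, 0, 0]],
  [[0, 0, 0.24], [0, 0, 0]],
  [[0, 0, 0.24], [0, 0, 0]],
  [[0, 0, 0.24], [0, 0, 0]],
  [[0, 0, 0.24], [0, 0, 0]],
  [[0, 0, 0.24], [0, 0, 0]],
  [[0, 0, 0.24], [0, 0, 0]],
  [[0, 0, 0], [0, 0, 0]],
])

```text
time_s: 6.6
tool_pos: [0.4645, 0.1822, 0.0566]
tool_rot: [-34.3, 89.9, 51.8]
force: [4.4, 2.3, -5.3]
grip_width: 0.0197
```

```bash
python3 - <<'E'
from h import *
from cell import env
o=env.get_obs();print(inch(o["tool_pos"]),o["force"],o["grip_width"])
E
```

```text
[-97.   80.8  56.6] [ 4.37560501  2.25930811 -5.28224901] 0.019748978016256358
```

Emit:
drive_tool([
  [[0, 0, 0.05], [0, 0, 0]],
  [[0, 0, 0.05], [0, 0, 0]],
  [[0, 0, 0], [0, 0, 0]],
])

```text
time_s: 6.9
tool_pos: [0.4645, 0.1832, 0.0566]
tool_rot: [-100.4, 90.0, -14.4]
force: [4.5, -1.3, -3.8]
grip_width: 0.02
```

Emit:
drive_tool([
  [[0, 0, 0.04], [0, 0, 0]],
  [[0, 0, 0.04], [0, 0, 0]],
  [[0, 0, 0], [0, 0, 0]],
])

```text
time_s: 7.2
tool_pos: [0.4647, 0.1855, 0.0566]
tool_rot: [-175.1, 89.9, -89.1]
force: [3.7, -5.5, -1.9]
grip_width: 0.0198
```

```bash
python3 - <<'E'
from h import *
from cell import env
o=env.get_obs();print(inch(o["tool_pos"]),o["force"],o["grip_width"])
c=env.read_camera("top");crop(c,240,220,400,330,5,"pics/t3.png")
E
```

```text
[-97.   84.1  56.6] [ 3.73125824 -5.49584213 -1.94675279] 0.019818170902372437
```

View pics/t3.png

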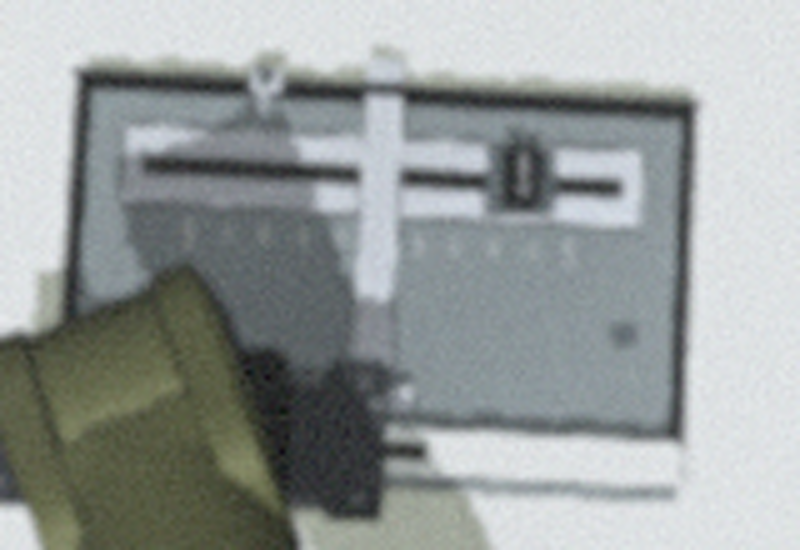

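The top view shows the keeper gone from the bar's head, with the bar still in place at (380,200). I'll push on to find the end stop.

Emit:
drive_tool([
  [[0, 0, 0.05], [0, 0, 0]],
  [[0, 0, 0.05], [0, 0, 0]],
  [[0, 0, 0], [0, 0, 0]],
])

```text
time_s: 7.55
tool_pos: [0.4647, 0.1856, 0.0565]
tool_rot: [166.4, 89.6, -107.7]
force: [1.7, -12.9, 3.9]
grip_width: 0.0199
```

Emit:
drive_tool([
  [[0, 0, 0.06], [0, 0, 0]],
  [[0, 0, 0], [0, 0, 0]],
])

```text
time_s: 7.75
tool_pos: [0.4647, 0.1857, 0.0564]
tool_rot: [165.2, 89.4, -109.0]
force: [0.9, -17.9, 7.1]
grip_width: 0.0199
```

At the stop: the position holds while the force rises. I'll relax the push, open and rise.

Emit:
drive_tool([
  [[0, 0, -0.06], [0, 0, 0]],
  [[0, 0, -0.06], [0, 0, 0]],
  [[0, 0, 0], [0, 0, 0]],
])

```text
time_s: 8.05
tool_pos: [0.4647, 0.1855, 0.0565]
tool_rot: [170.6, 89.8, -103.5]
force: [2.5, -7.8, -0.1]
grip_width: 0.0201
```

Emit:
drive_tool([
  [[0, 0, 0], [0, 0, 0]],
  [[0, 0, 0], [0, 0, 0]],
  [[0, 0, 0], [0, 0, 0]],
  [[0, 0, 0], [0, 0, 0]],
  [[0, 0, 0], [0, 0, 0]],
], hand=0.2)

```text
time_s: 8.55
tool_pos: [0.4643, 0.189, 0.0566]
tool_rot: [36.2, 90.0, 122.2]
force: [-0.8, -0.5, 1.0]
grip_width: 0.0495
```

Emit:
drive_tool([
  [[-0.5, 0, 0], [0, 0, 0]],
  [[-0.6, 0, 0], [0, 0, 0]],
  [[-0.6, 0, 0], [0, 0, 0]],
  [[0, 0, 0], [0, 0, 0]],
])

```text
time_s: 8.95
tool_pos: [0.4667, 0.1897, 0.1278]
tool_rot: [-49.2, 89.6, 36.8]
force: [-0.2, 0.4, 0.6]
grip_width: 0.0524
```

```bash
python3 - <<'E'
from h import *
from cell import env
o=env.get_obs();print(inch(o["tool_pos"]),o["force"],o["grip_width"])
G=goal(YAW,0,1)
plan(o["tool_pos"],Rtool(o),ch(-36,0.5,100),G)
plan(ch(-36,.5,100),G,ch(-36,0.5,22.5),G)
E
```

```text
[-95.4  88.5 127.8] [-0.17206336  0.43090965  0.57740377] 0.052426943290216986
5 rows of [0.139, -0.296, -0.441] [0.0003, 0.0004, 0.0005] total [ 0.695 -1.479 -2.204] [0.0017 0.002  0.0023]
4 rows of [0.484, 0.0, -0.0] [-0.0, 0.0, 0.0] total [ 1.938  0.    -0.   ] [-0.  0.  0.]
```

Emit:
drive_tool([
  [[0.14, -0.3, -0.44], [0, 0, 0]],
  [[0.14, -0.3, -0.44], [0, 0, 0]],
  [[0.14, -0.3, -0.44], [0, 0, 0]],
  [[0.14, -0.3, -0.44], [0, 0, 0]],
  [[0.14, -0.3, -0.44], [0, 0, 0]],
  [[0, 0, 0], [0, 0, 0]],
  [[0, 0, 0], [0, 0, 0]],
  [[0, 0, 0], [0, 0, 0]],
])

```text
time_s: 9.75
tool_pos: [0.5177, 0.0977, 0.0963]
tool_rot: [53.1, 89.9, 139.2]
force: [-0.0, 0.5, 0.4]
grip_width: 0.0524
```

```bash
python3 - <<'E'
from h import *
from cell import env
o=env.get_obs();print(inch(o["tool_pos"]),o["force"],o["grip_width"])
G=goal(YAW,0,1)
plan(o["tool_pos"],Rtool(o),ch(-36,0.5,22.5),G)
c=env.read_camera("wrist");pickle.dump(c,open("w2.pkl","wb"))
cv2.imwrite("pics/w2.png",cv2.resize(c["frame"][:,:,::-1],(800,600)))
E
```

```text
[-37.8   0.4  96.3] [-0.00810923  0.50368625  0.39330117] 0.052423007858855265
4 rows of [0.461, -0.011, 0.0] [0.0006, 0.0001, -0.0001] total [ 1.845 -0.045  0.002] [ 0.0023  0.0003 -0.0004]
```

View pics/w2.png

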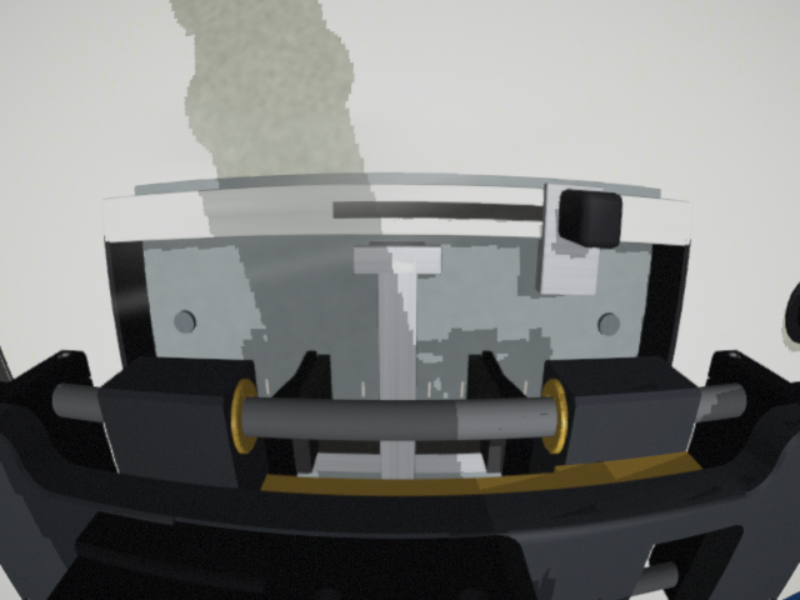

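The keeper is at the end of its rail (px 590,218) and the bar's head (398,260) is free and centred between the fingers. Descending to grip.

Emit:
drive_tool([
  [[0.46, -0.01, 0], [0, 0, 0]],
  [[0.46, -0.01, 0], [0, 0, 0]],
  [[0.46, -0.01, 0], [0, 0, 0]],
  [[0.44, -0.01, 0], [0, 0, 0]],
  [[0, 0, 0], [0, 0, 0]],
  [[0, 0, 0], [0, 0, 0]],
])

```text
time_s: 10.4
tool_pos: [0.5198, 0.097, 0.0241]
tool_rot: [46.1, 90.0, 132.1]
force: [0.7, -0.4, 0.0]
grip_width: 0.0519
```

Emit:
drive_tool([
  [[0, 0, 0], [0, 0, 0]],
  [[0, 0, 0], [0, 0, 0]],
  [[0, 0, 0], [0, 0, 0]],
  [[0, 0, 0], [0, 0, 0]],
  [[0, 0, 0], [0, 0, 0]],
  [[0, 0, 0], [0, 0, 0]],
  [[0, 0, 0], [0, 0, 0]],
  [[0, 0, 0], [0, 0, 0]],
], hand=-1, squeeze=50)

```text
time_s: 11.2
tool_pos: [0.5201, 0.0964, 0.024]
tool_rot: [-40.3, 90.0, 45.7]
force: [-1.2, 0.3, 2.1]
grip_width: 0.0193
```

```bash
python3 - <<'E'
from h import *
from cell import env
o=env.get_obs();print(inch(o["tool_pos"]),o["force"],o["grip_width"],o["wrist_torque"])
# pivot about chassis x=87,z=26 by 13 deg
p=o["tool_pos"];R=Rtool(o);a=13
ci=inch(p);
def rot(x,z,a):
    a=np.radians(a);dx=x-87;dz=z-25;return 87+np.cos(a)*dx+np.sin(a)*dz,25-np.sin(a)*dx+np.cos(a)*dz
x,z=rot(ci[0],ci[2],a);G=goal(YAW,a,1)
plan(p,R,ch(x,ci[1],z),G,n=10);print(x,z)
E
```

```text
[-35.3  -0.7  24. ] [-1.23002878  0.28962859  2.09666614] 0.019271078308274524 [0.0980149  0.13157415 0.00388643]
10 rows of [-0.069, 0.001, -0.0] [0.0002, -0.0, 0.0108] total [-0.693  0.006 -0.001] [ 0.0016 -0.      0.1085]
-32.39040997757813 51.537143881469454
```

Emit:
drive_tool([
  [[-0.07, 0, 0], [0, 0, 0.0108]],
  [[-0.07, 0, 0], [0, 0, 0.0108]],
  [[-0.07, 0, 0], [0, 0, 0.0108]],
  [[-0.07, 0, 0], [0, 0, 0.0108]],
  [[-0.07, 0, 0], [0, 0, 0.0108]],
  [[-0.07, 0, 0], [0, 0, 0.0108]],
  [[-0.07, 0, 0], [0, 0, 0.0108]],
  [[-0.07, 0, 0], [0, 0, 0.0108]],
  [[-0.07, 0, 0], [0, 0, 0.0108]],
  [[-0.07, 0, 0], [0, 0, 0.0108]],
])

```text
time_s: 12.2
tool_pos: [0.5222, 0.0961, 0.0511]
tool_rot: [90.1, 76.9, 176.1]
force: [-0.3, 0.1, -1.1]
grip_width: 0.0195
```

Emit:
drive_tool([
  [[0, 0, 0], [0, 0, 0]],
  [[0, 0, 0], [0, 0, 0]],
])

```text
time_s: 12.4
tool_pos: [0.523, 0.0959, 0.051]
tool_rot: [90.1, 77.1, 176.1]
force: [0.6, -0.5, -1.3]
grip_width: 0.0191
```

```bash
python3 - <<'E'
from h import *
from cell import env
o=env.get_obs();print(inch(o["tool_pos"]),o["force"],o["grip_width"],Rtool(o).round(3))
c=env.read_camera("scene");crop(c,190,150,390,300,4,"pics/s2.png")
c=env.read_camera("wrist");cv2.imwrite("pics/w3.png",cv2.resize(c["frame"][:,:,::-1],(800,600)))
E
```

```text
[-32.4  -1.   51. ] [ 0.59035767 -0.50556168 -1.32648371] 0.019063169897207095 [[-0.223 -0.972  0.07 ]
 [ 0.015  0.068  0.998]
 [-0.975  0.223 -0.   ]]
```

View pics/s2.png

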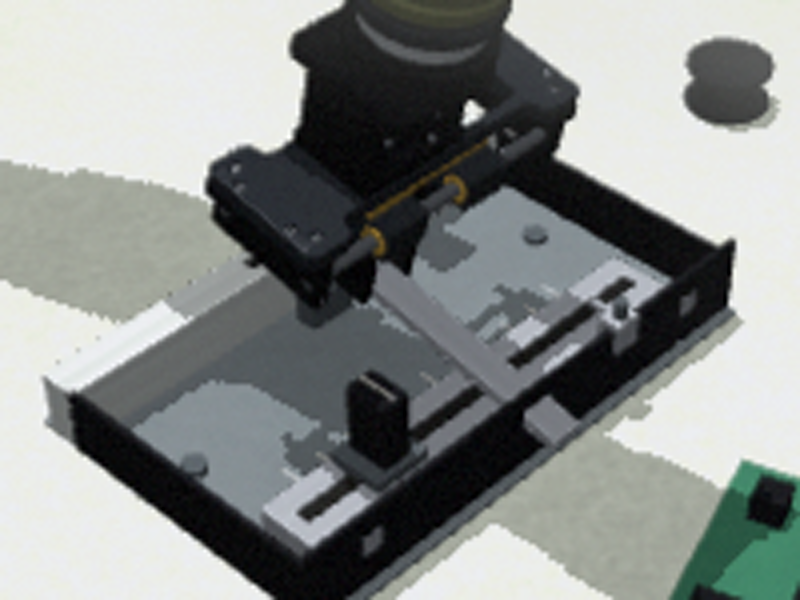

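View pics/w3.png

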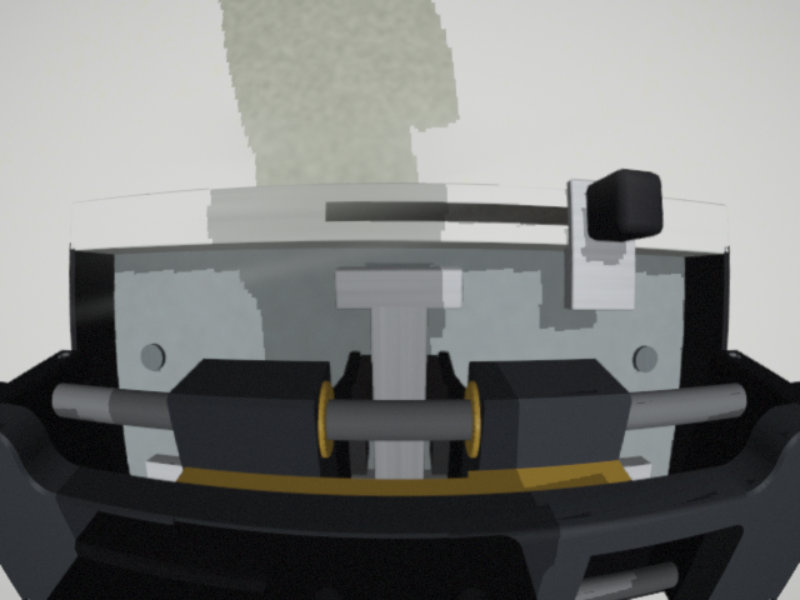

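The bar is tilted with the gripper and its head is well above the rail. Drawing back along the bar's axis.

Emit:
drive_tool([
  [[0, 0.12, 0], [0, 0, 0]],
  [[0, 0.12, 0], [0, 0, 0]],
  [[0, 0.12, 0], [0, 0, 0]],
  [[0, 0.15, 0], [0, 0, 0]],
  [[0, 0.15, 0], [0, 0, 0]],
  [[0, 0.15, 0], [0, 0, 0]],
  [[0, 0, 0], [0, 0, 0]],
])

```text
time_s: 13.2
tool_pos: [0.4901, 0.0985, 0.0589]
tool_rot: [89.9, 77.0, 175.9]
force: [-0.5, 0.0, -3.3]
grip_width: 0.0195
```

```bash
python3 - <<'E'
from h import *
from cell import env
o=env.get_obs();print(inch(o["tool_pos"]),o["force"],o["grip_width"])
c=env.read_camera("scene");crop(c,190,150,390,300,4,"pics/s3.png")
E
```

```text
[-65.3  -0.8  58.9] [-0.48739831  0.02305278 -3.34748193] 0.01946985830156229
```

View pics/s3.png

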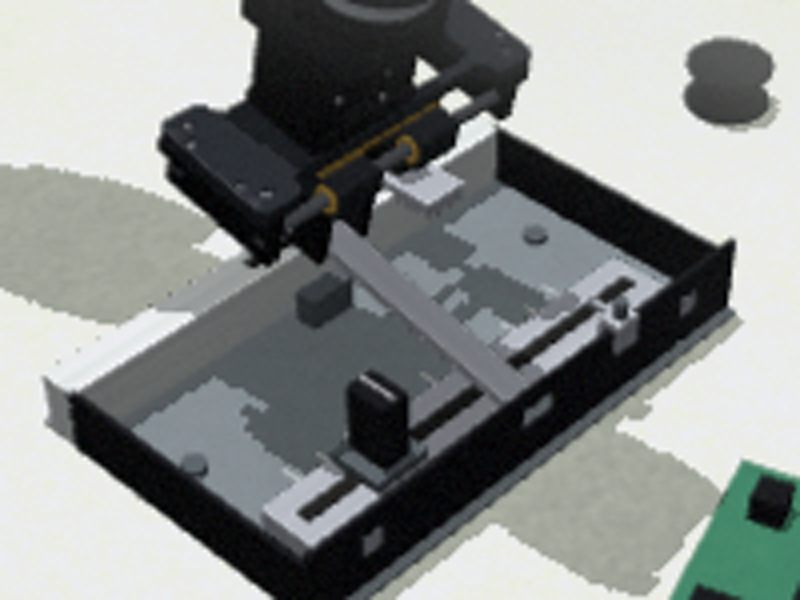

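The tip is out (empty slot at px (537,405)). I'll lift, then move level towards the tray.

Emit:
drive_tool([
  [[-0.4, 0.09, 0], [0, 0, 0]],
  [[-0.5, 0.115, 0], [0, 0, 0]],
  [[-0.5, 0.115, 0], [0, 0, 0]],
  [[-0.5, 0.115, 0], [0, 0, 0]],
  [[-0.5, 0.115, 0], [0, 0, 0]],
  [[0, 0, 0], [0, 0, 0]],
])

```text
time_s: 13.85
tool_pos: [0.4934, 0.0984, 0.1598]
tool_rot: [89.5, 77.3, 175.4]
force: [2.0, -0.1, -2.0]
grip_width: 0.0193
```

```bash
python3 - <<'E'
from h import *
from cell import env
o=env.get_obs();print(inch(o["tool_pos"]),o["force"],o["grip_width"])
plan(o["tool_pos"],Rtool(o),np.array([.425,-.303,.11]),goal(10.2,0,1),n=20)
E
```

```text
[-62.   -0.6 159.8] [ 1.95330298 -0.10660621 -2.04842272] 0.019272682073261847
20 rows of [0.072, 0.106, -0.498] [-0.0059, 0.0007, -0.0052] total [ 1.432  2.115 -9.967] [-0.1179  0.0141 -0.1049]
```

Emit:
drive_tool([
  [[0.072, 0.106, -0.5], [-0.0059, 0.0007, -0.0052]],
  [[0.072, 0.106, -0.5], [-0.0059, 0.0007, -0.0052]],
  [[0.072, 0.106, -0.5], [-0.0059, 0.0007, -0.0052]],
  [[0.072, 0.106, -0.5], [-0.0059, 0.0007, -0.0052]],
  [[0.072, 0.106, -0.5], [-0.0059, 0.0007, -0.0052]],
  [[0.072, 0.106, -0.5], [-0.0059, 0.0007, -0.0052]],
  [[0.072, 0.106, -0.5], [-0.0059, 0.0007, -0.0052]],
  [[0.072, 0.106, -0.5], [-0.0059, 0.0007, -0.0052]],
  [[0.072, 0.106, -0.5], [-0.0059, 0.0007, -0.0052]],
  [[0.072, 0.106, -0.5], [-0.0059, 0.0007, -0.0052]],
])

```text
time_s: 14.85
tool_pos: [0.4409, -0.1016, 0.1344]
tool_rot: [86.7, 83.2, 179.9]
force: [-0.4, 0.8, -2.0]
grip_width: 0.0192
```

Emit:
drive_tool([
  [[0.072, 0.106, -0.5], [-0.0059, 0.0007, -0.0052]],
  [[0.072, 0.106, -0.5], [-0.0059, 0.0007, -0.0052]],
  [[0.072, 0.106, -0.5], [-0.0059, 0.0007, -0.0052]],
  [[0.072, 0.106, -0.5], [-0.0059, 0.0007, -0.0052]],
  [[0.072, 0.106, -0.5], [-0.0059, 0.0007, -0.0052]],
  [[0.072, 0.106, -0.5], [-0.0059, 0.0007, -0.0052]],
  [[0.072, 0.106, -0.5], [-0.0059, 0.0007, -0.0052]],
  [[0.072, 0.106, -0.5], [-0.0059, 0.0007, -0.0052]],
  [[0.072, 0.106, -0.5], [-0.0059, 0.0007, -0.0052]],
  [[0.072, 0.106, -0.5], [-0.0059, 0.0007, -0.0052]],
])

```text
time_s: 15.85
tool_pos: [0.419, -0.3046, 0.1075]
tool_rot: [87.5, 89.5, -172.2]
force: [1.0, -0.9, -3.3]
grip_width: 0.0195
```

Emit:
drive_tool([
  [[0, 0, 0], [0, 0, 0]],
  [[0, 0, 0], [0, 0, 0]],
])

```text
time_s: 16.05
tool_pos: [0.4189, -0.304, 0.1078]
tool_rot: [85.4, 89.5, -174.4]
force: [-0.5, 1.1, -3.2]
grip_width: 0.0193
```

```bash
python3 - <<'E'
from h import *
from cell import env
o=env.get_obs();print(o["tool_pos"],o["force"],o["grip_width"],Rtool(o).round(3))
G=goal(10.2,0,1)
plan(o["tool_pos"],Rtool(o),np.array([.425,-.303,.04]),G,n=4)
d={n:env.read_camera(n) for n in ("scene","top","wrist")};pickle.dump(d,open("cam4.pkl","wb"))
crop(d["scene"],20,200,220,350,4,"pics/s4.png")
crop(d["top"],400,230,530,360,5,"pics/t4.png")
cv2.imwrite("pics/w4.png",cv2.resize(d["wrist"]["frame"][:,:,::-1],(800,600)))
E
```

```text
[ 0.41891953 -0.30399871  0.10777313] [-0.51723704  1.10370962 -3.19519515] 0.01932989180890786 [[-0.009 -0.984 -0.176]
 [-0.001 -0.176  0.984]
 [-1.     0.009  0.001]]
4 rows of [0.423, -0.04, -0.001] [-0.0001, 0.0001, -0.0011] total [ 1.694 -0.162 -0.003] [-0.0004  0.0003 -0.0043]
```

View pics/s4.png

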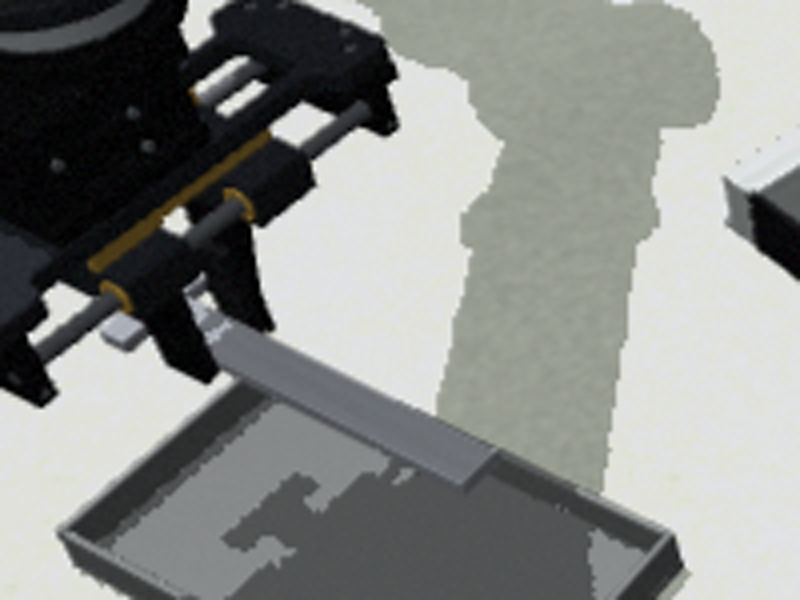

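View pics/w4.png

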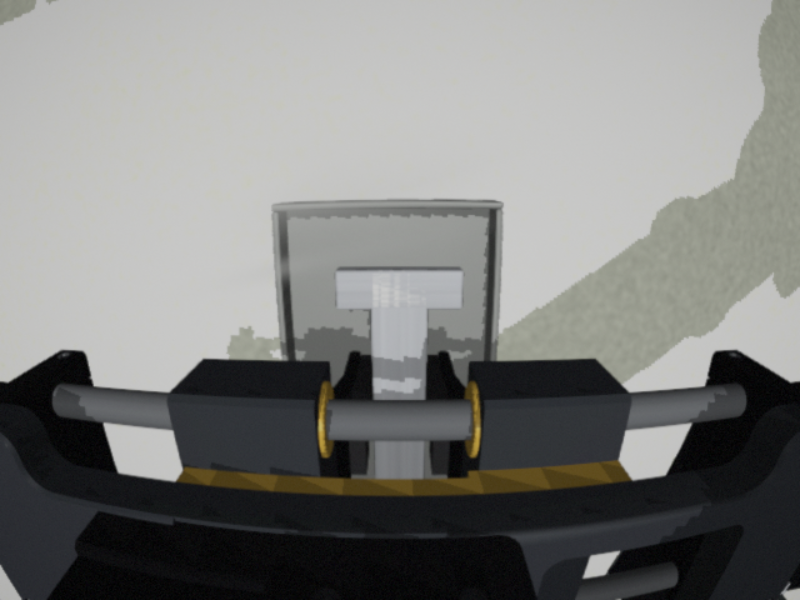

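View pics/t4.png

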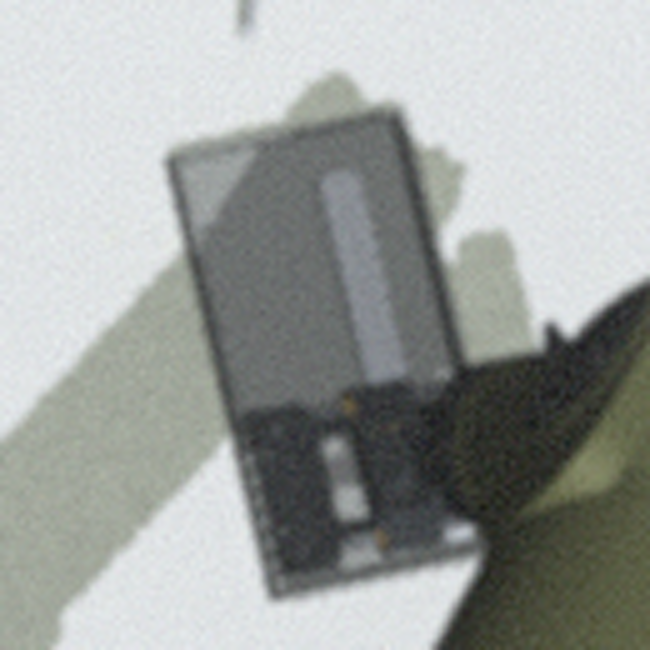

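```bash
python3 - <<'E'
from h import *
d=pickle.load(open("cam4.pkl","rb"));S=d["scene"];W=d["wrist"];T=d["top"]
un=lambda p:((p[0]+.5)/4-.5+20,(p[1]+.5)/4-.5+200)
p=np.array([.4189,-.304,.1078]);a=np.radians(10.2);D=np.array([np.cos(a),np.sin(a),0]);N=np.array([-D[1],D[0],0])
print("seen",un((463,480)),un((500,448)))
for tilt in(-2,0,2):
  for s in(-1,1):
    X=p+142.5e-3*D+N*.01*s+np.array([0,0,.008+.1425*np.sin(np.radians(tilt))]);print(tilt,s,proj(S,X))
w=lambda p:((p[0]+.5)/1.25-.5,(p[1]+.5)/1.25-.5)
for u in[(275,206),(501,204),(287,340),(493,340)]:
    X=fonz(W,*w(u),.025);print("tray edge",X.round(4), "in tray",[round(float((X-[.4747,-.2942,0])@D)*1e3,1),round(float((X-[.4747,-.2942,0])@N)*1e3,1)])
t=lambda p:((p[0]+.5)/5-.5+400,(p[1]+.5)/5-.5+230)
for u in[(170,158),(400,108),(485,548),(275,597)]:
    X=onz(T,*t(u),.025);print("top",X.round(4),[round(float((X-[.4747,-.2942,0])@D)*1e3,1),round(float((X-[.4747,-.2942,0])@N)*1e3,1)])
E
```

```text
seen (135.375, 319.625) (144.625, 311.625)
-2 -1 (np.float64(135.78892244899052), np.float64(321.8750649545076))
-2 1 (np.float64(144.8695709587296), np.float64(312.9886990009718))
0 -1 (np.float64(135.04546634127428), np.float64(319.8317026697899))
0 1 (np.float64(144.17860376793115), np.float64(310.9419642578064))
2 -1 (np.float64(134.29538021666454), np.float64(317.77011802288223))
2 1 (np.float64(143.48158184260848), np.float64(308.8772946030036))
tray edge [ 0.3715 -0.3792  0.025 ] in tray [-116.6, -65.4]
tray edge [ 0.3492 -0.2599  0.025 ] in tray [-117.4, 56.0]
tray edge [ 0.4458 -0.3629  0.025 ] in tray [-40.6, -62.5]
tray edge [ 0.4247 -0.2472  0.025 ] in tray [-40.9, 55.1]
top [ 0.5747 -0.2131  0.025 ] [112.8, 62.1]
top [ 0.5981 -0.3344  0.025 ] [114.3, -61.5]
top [ 0.3713 -0.364   0.025 ] [-114.1, -50.4]
top [ 0.3494 -0.2553  0.025 ] [-116.4, 60.5]
```

The bar hangs level, with the seen tip px within 0.5° of the prediction. The tray position agrees within about 4 mm across views. Descending.

```bash
python3 - <<'E'
from h import *
from cell import env
o=env.get_obs();print(o["tool_pos"])
plan(o["tool_pos"],Rtool(o),np.array([.4245,-.305,.012]),goal(10.2,0,1),n=7)
E
```

```text
[ 0.42004781 -0.30299422  0.10836289]
7 rows of [0.344, -0.016, -0.01] [0.0001, 0.0, -0.0005] total [ 2.409 -0.11  -0.07 ] [ 0.0009  0.0003 -0.0036]
```

Emit:
drive_tool([
  [[0.35, -0.016, -0.01], [0, 0, -0.0005]],
  [[0.35, -0.016, -0.01], [0, 0, -0.0005]],
  [[0.35, -0.016, -0.01], [0, 0, -0.0005]],
  [[0.35, -0.016, -0.01], [0, 0, -0.0005]],
  [[0.35, -0.016, -0.01], [0, 0, -0.0005]],
  [[0.35, -0.016, -0.01], [0, 0, -0.0005]],
  [[0.3, -0.016, -0.01], [0, 0, -0.0005]],
  [[0, 0, 0], [0, 0, 0]],
  [[0, 0, 0], [0, 0, 0]],
])

```text
time_s: 17.1
tool_pos: [0.4242, -0.3065, 0.0126]
tool_rot: [127.8, 90.0, -132.0]
force: [0.3, -0.6, -3.3]
grip_width: 0.0192
```

Emit:
drive_tool([
  [[0.05, 0, 0], [0, 0, 0]],
  [[0.05, 0, 0], [0, 0, 0]],
  [[0, 0, 0], [0, 0, 0]],
])

```text
time_s: 17.4
tool_pos: [0.4246, -0.3062, 0.009]
tool_rot: [-117.6, 90.0, -17.4]
force: [-0.5, 0.7, -2.3]
grip_width: 0.0195
```

Emit:
drive_tool([
  [[0.04, 0, 0], [0, 0, 0]],
  [[0, 0, 0], [0, 0, 0]],
])

```text
time_s: 17.6
tool_pos: [0.4244, -0.3062, 0.0072]
tool_rot: [-128.5, 90.0, -28.3]
force: [0.1, 0.5, -2.3]
grip_width: 0.0193
```

Emit:
drive_tool([
  [[0.04, 0, 0], [0, 0, 0]],
  [[0, 0, 0], [0, 0, 0]],
])

```text
time_s: 17.8
tool_pos: [0.4243, -0.3062, 0.0055]
tool_rot: [-175.2, 90.0, -75.0]
force: [-0.3, 0.0, -2.7]
grip_width: 0.0192
```

Emit:
drive_tool([
  [[0.03, 0, 0], [0, 0, 0]],
  [[0, 0, 0], [0, 0, 0]],
])

```text
time_s: 18.0
tool_pos: [0.4244, -0.3064, 0.0045]
tool_rot: [-138.7, 90.0, -38.5]
force: [0.2, 1.5, -1.7]
grip_width: 0.0192
```

Emit:
drive_tool([
  [[0.025, 0, 0], [0, 0, 0]],
  [[0, 0, 0], [0, 0, 0]],
])

```text
time_s: 18.2
tool_pos: [0.4245, -0.3063, 0.0044]
tool_rot: [-36.0, 90.0, 64.2]
force: [-3.0, 3.2, 8.7]
grip_width: 0.0192
```

Emit:
drive_tool([
  [[0.02, 0, 0], [0, 0, 0]],
  [[0, 0, 0], [0, 0, 0]],
])

```text
time_s: 18.4
tool_pos: [0.4245, -0.3063, 0.0044]
tool_rot: [-27.5, 89.9, 72.7]
force: [-6.6, 4.6, 17.3]
grip_width: 0.0194
```

The bar is in contact with the tray floor. I'll ease off and open part way.

Emit:
drive_tool([
  [[-0.025, 0, 0], [0, 0, 0]],
  [[0, 0, 0], [0, 0, 0]],
])

```text
time_s: 18.6
tool_pos: [0.4245, -0.3064, 0.0044]
tool_rot: [-69.7, 90.0, 30.5]
force: [-2.7, 2.3, 8.7]
grip_width: 0.0194
```

Emit:
drive_tool([
  [[0, 0, 0], [0, 0, 0]],
  [[0, 0, 0], [0, 0, 0]],
  [[0, 0, 0], [0, 0, 0]],
  [[0, 0, 0], [0, 0, 0]],
], hand=-0.1)

```text
time_s: 19.0
tool_pos: [0.4255, -0.308, 0.0045]
tool_rot: [-148.0, 89.8, -47.8]
force: [-0.1, -4.3, 4.3]
grip_width: 0.0376
```

Emit:
drive_tool([
  [[-0.2, 0, 0], [0, 0, 0]],
  [[-0.5, 0, 0], [0, 0, 0]],
  [[-0.7, 0, 0], [0, 0, 0]],
  [[-0.7, 0, 0], [0, 0, 0]],
  [[-0.7, 0, 0], [0, 0, 0]],
  [[0, 0, 0], [0, 0, 0]],
])

```text
time_s: 19.6
tool_pos: [0.4262, -0.3065, 0.1188]
tool_rot: [-106.4, 89.7, -6.1]
force: [0.7, -0.2, 0.1]
grip_width: 0.0396
```

```bash
python3 - <<'E'
from h import *
from cell import env
o=env.get_obs();print(o["tool_pos"],o["force"],o["grip_width"])
d={n:env.read_camera(n) for n in ("scene","wrist")};pickle.dump(d,open("cam5.pkl","wb"))
crop(d["scene"],20,250,220,400,4,"pics/s5.png")
plan(o["tool_pos"],Rtool(o),ch(45,-71,135),goal(YAW,0,1),n=20)
E
```

```text
[ 0.42615237 -0.30648382  0.11876624] [ 0.73306163 -0.20947783  0.0876087 ] 0.03957956072665497
20 rows of [-0.02, -0.233, 0.398] [0.006, -0.0, 0.0001] total [-0.399 -4.661  7.958] [ 0.1205 -0.0004  0.0025]
```

View pics/s5.png

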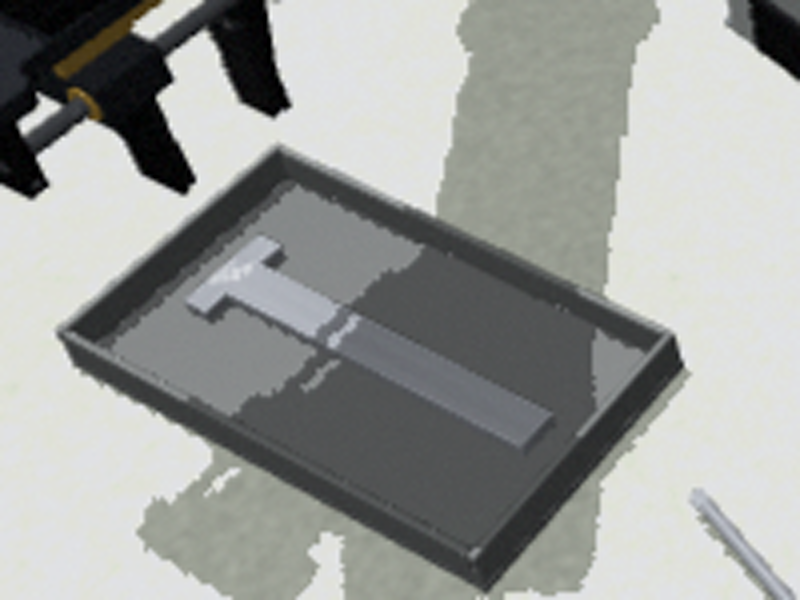

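The bar lies flat in the tray: head at px (235,275), tip at (535,430), no wall contact. Next is a view of the pointer and the throttle.

```bash
python3 - <<'E'
from h import *
from cell import env
o=env.get_obs()
plan(o["tool_pos"],Rtool(o),ch(-35,30,250),goal(YAW,0,1),n=20)
E
```

```text
20 rows of [-0.168, -0.152, 0.534] [0.006, 0.0, 0.0] total [-3.355 -3.036 10.687] [1.206e-01 7.000e-04 1.000e-04]
```

Emit:
drive_tool([
  [[-0.168, -0.152, 0.534], [0.006, 0, 0]],
  [[-0.168, -0.152, 0.534], [0.006, 0, 0]],
  [[-0.168, -0.152, 0.534], [0.006, 0, 0]],
  [[-0.168, -0.152, 0.534], [0.006, 0, 0]],
  [[-0.168, -0.152, 0.534], [0.006, 0, 0]],
  [[-0.168, -0.152, 0.534], [0.006, 0, 0]],
  [[-0.168, -0.152, 0.534], [0.006, 0, 0]],
  [[-0.168, -0.152, 0.534], [0.006, 0, 0]],
  [[-0.168, -0.152, 0.534], [0.006, 0, 0]],
  [[-0.168, -0.152, 0.534], [0.006, 0, 0]],
])

```text
time_s: 20.7
tool_pos: [0.4572, -0.0854, 0.1812]
tool_rot: [87.9, 89.8, -179.1]
force: [-0.0, -0.2, 0.1]
grip_width: 0.0394
```

Emit:
drive_tool([
  [[-0.168, -0.152, 0.534], [0.006, 0, 0]],
  [[-0.168, -0.152, 0.534], [0.006, 0, 0]],
  [[-0.168, -0.152, 0.534], [0.006, 0, 0]],
  [[-0.168, -0.152, 0.534], [0.006, 0, 0]],
  [[-0.168, -0.152, 0.534], [0.006, 0, 0]],
  [[-0.168, -0.152, 0.534], [0.006, 0, 0]],
  [[-0.168, -0.152, 0.534], [0.006, 0, 0]],
  [[-0.168, -0.152, 0.534], [0.006, 0, 0]],
  [[-0.168, -0.152, 0.534], [0.006, 0, 0]],
  [[-0.168, -0.152, 0.534], [0.006, 0, 0]],
], hand=0.3)

```text
time_s: 21.7
tool_pos: [0.519, 0.1274, 0.2479]
tool_rot: [113.7, 89.7, -160.5]
force: [0.3, 0.6, 0.4]
grip_width: 0.0563
```

Emit:
drive_tool([
  [[0, 0, 0], [0, 0, 0]],
  [[0, 0, 0], [0, 0, 0]],
  [[0, 0, 0], [0, 0, 0]],
])

```text
time_s: 22.0
tool_pos: [0.5194, 0.125, 0.2486]
tool_rot: [128.6, 89.8, -145.7]
force: [-0.1, 0.5, -0.1]
grip_width: 0.0568
```

```bash
python3 - <<'E'
from h import *
from cell import env
o=env.get_obs();print(inch(o["tool_pos"]),o["joint_velocities"].round(2))
d={n:env.read_camera(n) for n in ("scene","top","wrist")};pickle.dump(d,open("cam6.pkl","wb"))
cv2.imwrite("pics/w6.png",cv2.resize(d["wrist"]["frame"][:,:,::-1],(800,600)))
E
```

```text
[-38.1  27.8 248.6] [ 0.26 -0.57  0.2  -0.24 -0.18 -0.14 -0.04]
```

View pics/w6.png

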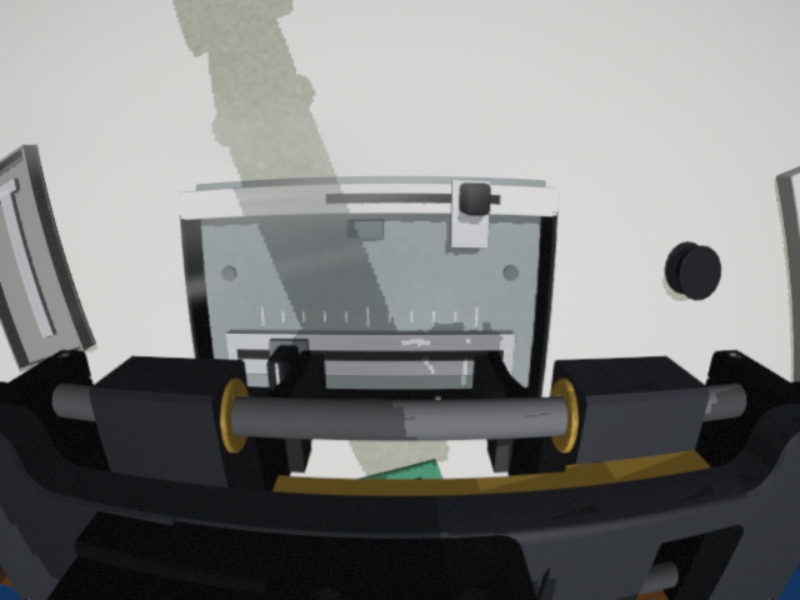

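The pointer's nose just peeks over the rod at px (438,400). I'll move forward 35 mm and sideways 30 mm for a clean view.

Emit:
drive_tool([
  [[0, -0.45, 0.4], [0, 0, 0]],
  [[0, -0.45, 0.4], [0, 0, 0]],
  [[0, 0, 0], [0, 0, 0]],
  [[0, 0, 0], [0, 0, 0]],
  [[0, 0, 0], [0, 0, 0]],
])

```text
time_s: 22.65
tool_pos: [0.558, 0.1545, 0.2499]
tool_rot: [155.7, 90.0, -118.5]
force: [0.5, -0.7, 0.4]
grip_width: 0.0568
```

```bash
python3 - <<'E'
from h import *
from cell import env
o=env.get_obs();print(inch(o["tool_pos"]),o["joint_velocities"].round(2))
c=env.read_camera("wrist");pickle.dump(c,open("w7.pkl","wb"))
crop(c,160,200,460,400,2.6,"pics/w7.png")
T=pickle.load(open("cam6.pkl","rb"));crop(T["top"],270,220,340,270,10,"pics/t7.png")
crop(T["scene"],300,200,380,260,10,"pics/s7.png")
E
```

```text
[ -1.7  60.  249.9] [-0.08 -0.56  0.05  0.14  0.02 -0.11 -0.07]
```

View pics/w7.png

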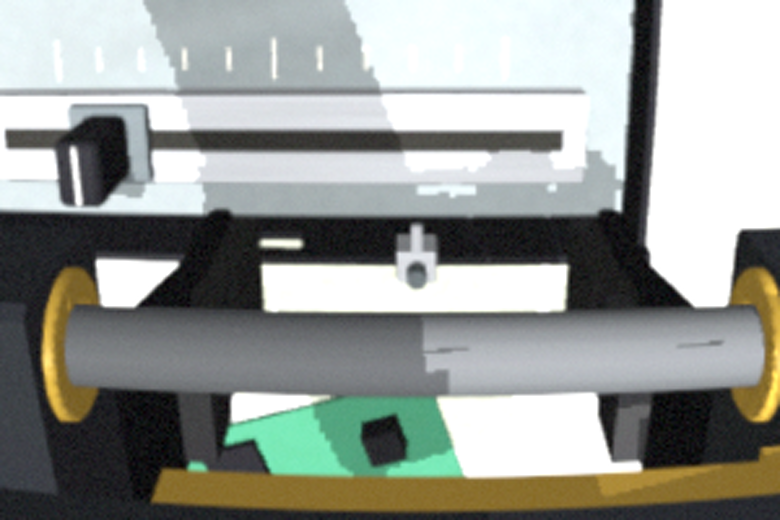

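View pics/s7.png

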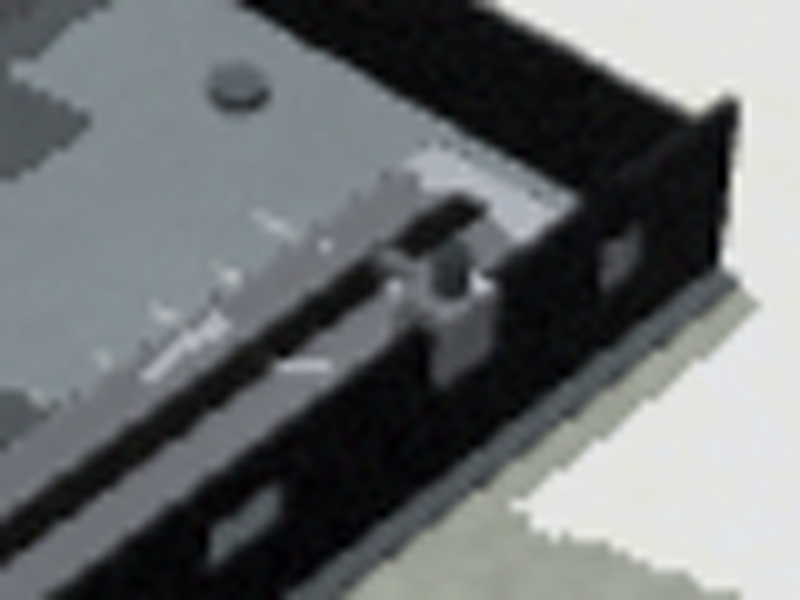

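View pics/t7.png

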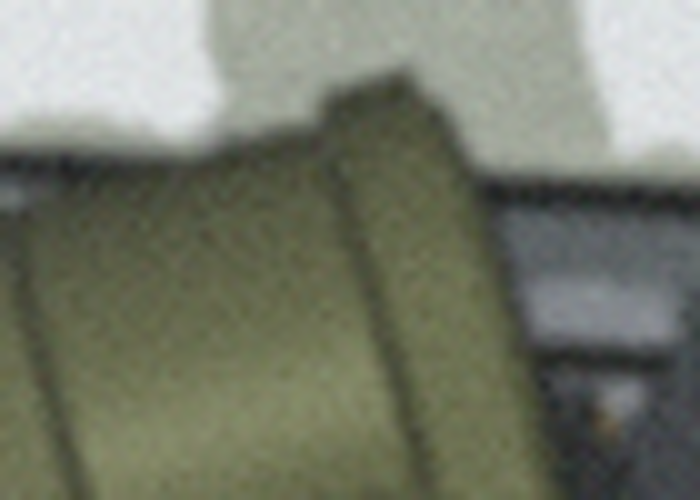

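```bash
python3 - <<'E'
from h import *
c=pickle.load(open("w7.pkl","rb"));S=pickle.load(open("cam6.pkl","rb"))["scene"]
w=lambda p:((p[0]+.5)/2.6-.5+160,(p[1]+.5)/2.6-.5+200)
for n,u,z in [("nose",(417,224),.054),("nose base",(417,247),.054),("screw top",(416,274),.067),("thr",(76.5,175),.0685),("tickL",(57,60),.004),("tick0",(275,58),.004),("tickR",(504,58),.004),("slot L",(6,140),.018),("slotR",(562,140),.018),("track R end",(585,135),.018),("sidewall+y inner top? ",(640,200),.04)]:
    print(n,inch(fonz(c,*w(u),z)))
s=lambda p:((p[0]+.5)/10-.5+300,(p[1]+.5)/10-.5+200)
for n,u,z in [("nose",(385,258),.054),("screw top",(450,245),.067)]: print(n,inch(onz(S,*s(u),z)))
T=pickle.load(open("cam0.pkl","rb"))["top"]
print(inch(onz(T,*((264.5)/5-.5+240,(104.5)/5-.5+220),.054)))
E
```

```text
nose [69.2 61.7 54. ]
nose base [79.2 61.7 54. ]
screw top [85.2 61.2 67. ]
thr [ 44.4 -72.   68.5]
tickL [  11.9 -101.     4. ]
tick0 [12.1  0.1  4. ]
tickR [12.3 99.5  4. ]
slot L [  45.6 -124.7   18. ]
slotR [ 45.2 124.1  18. ]
track R end [ 43.  134.1  18. ]
sidewall+y inner top?  [ 64.9 155.1  40. ]
nose [69.6 61.1 54. ]
screw top [86.1 61.4 67. ]
[73.5 61.8 54. ]
```

All three views put the pointer at chassis y ≈ 61.5 mm and the throttle at ≈ -72. The tick marks at -101, 0 and +99.5 confirm the frame. Now to the throttle.

```bash
python3 - <<'E'
from h import *
from cell import env
o=env.get_obs();G=goal(YAW,0,1)
plan(o["tool_pos"],Rtool(o),ch(45,-71.7,110),G,n=9)
E
```

```text
9 rows of [0.389, -0.13, -0.366] [-0.0, -0.0, -0.0] total [ 3.501 -1.168 -3.295] [-0.0004 -0.0001 -0.    ]
```

Emit:
drive_tool([
  [[0.39, -0.13, -0.366], [0, 0, 0]],
  [[0.39, -0.13, -0.366], [0, 0, 0]],
  [[0.39, -0.13, -0.366], [0, 0, 0]],
  [[0.39, -0.13, -0.366], [0, 0, 0]],
  [[0.39, -0.13, -0.366], [0, 0, 0]],
  [[0.39, -0.13, -0.366], [0, 0, 0]],
  [[0.39, -0.13, -0.366], [0, 0, 0]],
  [[0.39, -0.13, -0.366], [0, 0, 0]],
  [[0.39, -0.13, -0.366], [0, 0, 0]],
  [[0, 0, 0], [0, 0, 0]],
])

```text
time_s: 23.7
tool_pos: [0.5938, 0.0172, 0.1078]
tool_rot: [127.9, 89.8, -146.5]
force: [-0.3, -0.4, -0.2]
grip_width: 0.0565
```

Emit:
drive_tool([
  [[0, 0, 0], [0, 0, 0]],
  [[0, 0, 0], [0, 0, 0]],
])

```text
time_s: 23.9
tool_pos: [0.5959, 0.022, 0.1107]
tool_rot: [-56.4, 89.9, 29.5]
force: [0.4, 0.9, 0.0]
grip_width: 0.0568
```

```bash
python3 - <<'E'
from h import *
from cell import env
o=env.get_obs();print(inch(o["tool_pos"]));G=goal(YAW,0,1)
plan(o["tool_pos"],Rtool(o),ch(45,-71.7,46),G,n=4)
E
```

```text
[ 45.8 -69.3 110.7]
4 rows of [0.404, 0.005, -0.015] [0.0002, 0.0001, 0.0002] total [ 1.617  0.022 -0.061] [0.0007 0.0005 0.0008]
```

Emit:
drive_tool([
  [[0.4, 0.005, -0.015], [0, 0, 0]],
  [[0.4, 0.005, -0.015], [0, 0, 0]],
  [[0.4, 0.005, -0.015], [0, 0, 0]],
  [[0.4, 0.005, -0.015], [0, 0, 0]],
  [[0, 0, 0], [0, 0, 0]],
  [[0, 0, 0], [0, 0, 0]],
])

```text
time_s: 24.5
tool_pos: [0.5941, 0.0182, 0.0447]
tool_rot: [125.0, 89.9, -149.2]
force: [0.1, 0.2, -0.3]
grip_width: 0.0568
```

Emit:
drive_tool([
  [[0, 0, 0], [0, 0, 0]],
  [[0, 0, 0], [0, 0, 0]],
  [[0, 0, 0], [0, 0, 0]],
  [[0, 0, 0], [0, 0, 0]],
  [[0, 0, 0], [0, 0, 0]],
  [[0, 0, 0], [0, 0, 0]],
  [[0, 0, 0], [0, 0, 0]],
  [[0, 0, 0], [0, 0, 0]],
], hand=-1, squeeze=12)

```text
time_s: 25.3
tool_pos: [0.5947, 0.0185, 0.0457]
tool_rot: [-94.1, 90.0, -8.3]
force: [-0.1, -0.0, 2.0]
grip_width: 0.0198
```

```bash
python3 - <<'E'
from h import *
from cell import env
o=env.get_obs();print(inch(o["tool_pos"]),o["grip_width"],o["force"]);G=goal(YAW,0,1)
plan(o["tool_pos"],Rtool(o),ch(45,61.5,46),G,n=14)
E
```

```text
[ 44.9 -72.9  45.7] 0.019822179812694258 [-0.05392787 -0.04631263  1.96204377]
14 rows of [-0.001, -0.0, 0.24] [0.0, -0.0, 0.0] total [-0.008 -0.004  3.36 ] [ 0.0001 -0.      0.0002]
```

Emit:
drive_tool([
  [[0, 0, 0.15], [0, 0, 0]],
  [[0, 0, 0.35], [0, 0, 0]],
  [[0, 0, 0.35], [0, 0, 0]],
  [[0, 0, 0.35], [0, 0, 0]],
  [[0, 0, 0.35], [0, 0, 0]],
  [[0, 0, 0.35], [0, 0, 0]],
  [[0, 0, 0.35], [0, 0, 0]],
  [[0, 0, 0.35], [0, 0, 0]],
  [[0, 0, 0.35], [0, 0, 0]],
  [[0, 0, 0.25], [0, 0, 0]],
])

```text
time_s: 26.3
tool_pos: [0.6043, 0.148, 0.0457]
tool_rot: [-68.9, 89.9, 17.0]
force: [0.9, -4.0, 3.6]
grip_width: 0.0201
```

Emit:
drive_tool([
  [[0, 0, 0.1], [0, 0, 0]],
  [[0, 0, 0], [0, 0, 0]],
  [[0, 0, 0], [0, 0, 0]],
])

```text
time_s: 26.6
tool_pos: [0.6046, 0.1522, 0.0457]
tool_rot: [-25.8, 89.8, 60.0]
force: [2.6, 3.3, 2.7]
grip_width: 0.0197
```

```bash
python3 - <<'E'
from h import *
from cell import env
o=env.get_obs();print(inch(o["tool_pos"]),o["grip_width"],o["force"])
E
```

```text
[45.  61.2 45.7] 0.019673920373398834 [2.64398045 3.29083277 2.71036586]
```

Emit:
drive_tool([
  [[0, 0, 0], [0, 0, 0]],
  [[0, 0, 0], [0, 0, 0]],
  [[0, 0, 0], [0, 0, 0]],
  [[0, 0, 0], [0, 0, 0]],
  [[0, 0, 0], [0, 0, 0]],
], hand=0.2)

```text
time_s: 27.1
tool_pos: [0.6038, 0.1497, 0.0452]
tool_rot: [136.0, 90.0, -138.2]
force: [0.2, -1.2, -0.3]
grip_width: 0.049
```

Emit:
drive_tool([
  [[-0.4, 0, 0], [0, 0, 0]],
  [[-0.7, 0, 0], [0, 0, 0]],
  [[-0.7, 0, 0], [0, 0, 0]],
  [[-0.7, 0.23, 0], [0, 0, 0]],
  [[-0.7, 0.3, 0], [0, 0, 0]],
  [[-0.7, 0.3, 0], [0, 0, 0]],
  [[-0.7, 0.3, 0], [0, 0, 0]],
  [[-0.5, 0, 0], [0, 0, 0]],
  [[0, 0, 0], [0, 0, 0]],
  [[0, 0, 0], [0, 0, 0]],
])

```text
time_s: 28.1
tool_pos: [0.5593, 0.1533, 0.2503]
tool_rot: [-69.5, 89.9, 16.4]
force: [-0.6, -0.1, -0.2]
grip_width: 0.0522
```

```bash
python3 - <<'E'
from h import *
from cell import env
o=env.get_obs();print(inch(o["tool_pos"]),o["joint_velocities"].round(2))
d={n:env.read_camera(n) for n in ("scene","top","wrist")};pickle.dump(d,open("cam8.pkl","wb"))
crop(d["wrist"],160,200,460,400,2.6,"pics/w8.png")
crop(d["scene"],280,190,380,265,8,"pics/s8.png")
E
```

```text
[ -0.4  58.9 250.3] [ 0.24  1.34 -0.22  1.79 -0.2  -0.22  0.1 ]
```

View pics/w8.png

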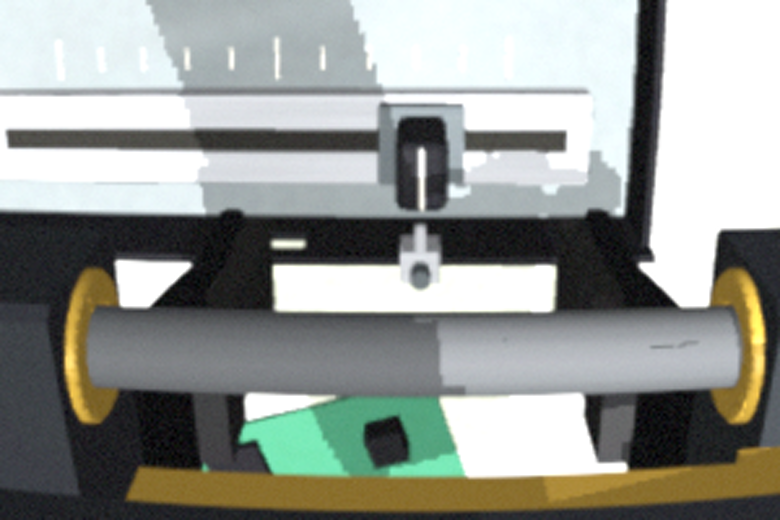

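View pics/s8.png

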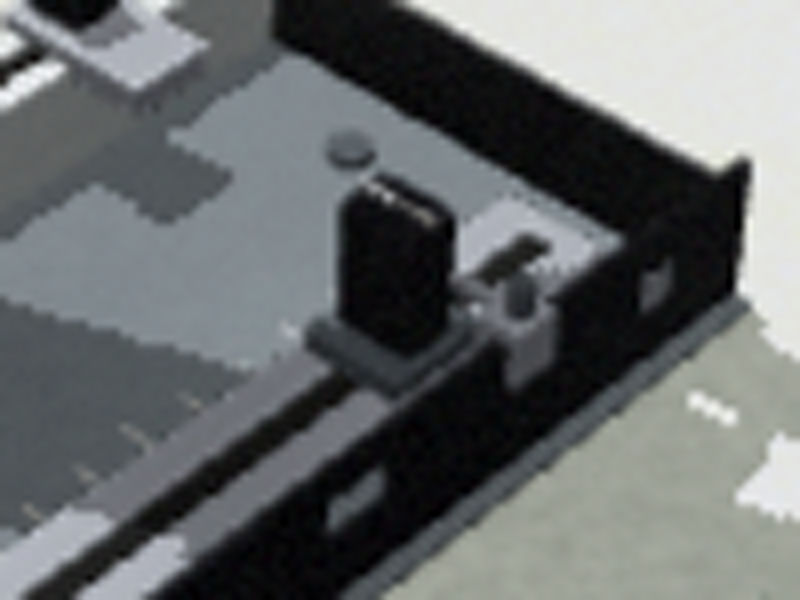

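```bash
python3 - <<'E'
from h import *
d=pickle.load(open("cam8.pkl","rb"));c=d["wrist"]
w=lambda p:((p[0]+.5)/2.6-.5+160,(p[1]+.5)/2.6-.5+200)
g=c["frame"].astype(int).sum(2)
# white line centroid
for (u0,v0),(u1,v1) in [((405,150),(440,200)),((405,225),(436,240))]:
    a=[int(round(x)) for x in w((u0,v0))];b=[int(round(x)) for x in w((u1,v1))]
    s=g[a[1]:b[1]+1,a[0]:b[0]+1];th=(s.max()+s.min())/2;yy,xx=np.where(s>th);ww=s[s>th]
    print((a[0]+np.average(xx,weights=ww)),(a[1]+np.average(yy,weights=ww)),s.shape,s.round().tolist()[:3])
for n,u,z in [("nose",(420,226),.054),("thr",(422,178),.0685),("tick0",(278,58),.004),("screw",(420,276),.067)]: print(n,inch(fonz(c,*w(u),z)))
S=d["scene"];s=lambda p:((p[0]+.5)/8-.5+280,(p[1]+.5)/8-.5+190)
for n,u,z in [("nose",(457,284),.054),("thr",(398,200),.0685)]: print(n,inch(onz(S,*s(u),z)))
E
```

```text
321.7719379388639 265.95135180591177 (21, 15) [[125, 129, 130, 132, 142, 225, 362, 424, 224, 128, 122, 120, 126, 114, 104], [139, 153, 147, 147, 155, 268, 471, 574, 345, 162, 132, 140, 136, 124, 117], [138, 156, 152, 154, 161, 279, 489, 592, 362, 171, 141, 135, 138, 131, 127]]
321.11919160989055 289.91701753042946 (7, 13) [[46, 41, 27, 62, 149, 212, 247, 236, 187, 90, 38, 64, 43], [61, 38, 33, 73, 209, 309, 355, 340, 264, 108, 42, 37, 43], [55, 27, 48, 91, 244, 353, 397, 385, 310, 125, 47, 58, 40]]
nose [69.9 61.5 54. ]
thr [44.6 62.1 68.5]
tick0 [12.3  0.1  4. ]
screw [85.8 61.4 67. ]
nose [67.  59.9 54. ]
thr [44.3 61.6 68.5]
```

The throttle line sits at chassis y ≈ 61.8 against 61.4 for the nose, so about 0.4 mm off. One last full look before handing in.

```bash
python3 - <<'E'
from h import *
d=pickle.load(open("cam8.pkl","rb"));cv2.imwrite("pics/s9.png",d["scene"]["frame"][:,:,::-1])
E
```

```text
(no output)
```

View pics/s9.png

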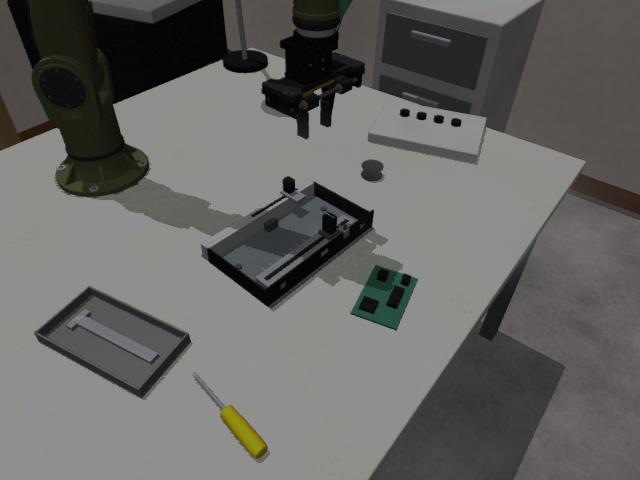

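The bar lies in the tray (px 115,335). The keeper is at its end (290,185), the throttle is by the pointer (330,222), and the clutter is where it was. The gripper is clear, so I'm handing in.

```bash
python3 -c "
from cell import env
print(env.sign_off())"
```

```text
the job is handed in; nothing more can be done
None
```

The job is done and handed in at about 28 s of the 64 s allowed; no verdict was reported.

- **Keeper:** I pushed it against its end stop. The position held at about 84 mm by the robot's reading while the push rose to 18 N.
- **Lock bar:** I gripped it near the T-head, tilted it 13°, drew it back out of the slot, and set it on the tray floor before letting go. The last pictures show it flat inside the tray, clear of the walls.
- **Throttle:** By the wrist camera, the grip's middle is at chassis y of about 61.8 mm and the pointer's nose at about 61.4 mm. The scene camera disagreed slightly, reading 61.6 mm against 59.9 mm. I trusted the closer wrist view, because the earlier wrist, scene and top readings had all put the pointer between 61.1 and 61.8 mm.
- **Everything else:** The pointer, spool, screwdriver and board look unmoved by eye in the final picture; I did not measure all of them. The gripper is clear of everything. The largest force I saw was the 18 N at the keeper stop, with about 17 N when the bar met the tray floor.

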